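# Rock out the twisted wagon deck and weigh it flat

### The job

One of the three ply wagon decks lying on the iron surface plate is twisted: press down near their edges to find the one that rocks, and rock it over while it lies there. Then lay that deck lengthwise on the middle of the dark wooden flattening board, let go, and gently stand the steel weight on the middle of it, leaving the two flat decks lying on the surface plate.

Things in the scene. Friction and masses are not known exactly. Their poses are not given: they have to be found in the camera images.
- surface_plate: fixed dark iron plate 240 (its x) x 360 (its y) mm, flat top 40 mm above the bench; origin at the centre of its underside. The decks lie on it side by side along its y, about 120 mm apart. A flat deck lies still when pressed. Pressing the twisted one 6 mm in from the middle of its long sides, first one, then the other, always rocks it once (2 mm there, 6 mm at the corner)
- deck_a: ply toy-wagon deck, 120 (its x) x 62 (its y) x 8 mm, loose, 40 to 65 g, starts on the surface plate, length roughly along the plate's x. Origin at the centre of its underside, z up as it first lies. One of the three is twisted, the names do not say which: it rests on three corners, the fourth some 6 mm up; under 1 N there rocks it 0.1 rad over to that corner, and it stays so till pressed or bumped back
- deck_b: ply toy-wagon deck, 120 (its x) x 62 (its y) x 8 mm, loose, 40 to 65 g, starts on the surface plate, length roughly along the plate's x. Origin at the centre of its underside, z up as it first lies. One of the three is twisted, the names do not say which: it rests on three corners, the fourth some 6 mm up; under 1 N there rocks it 0.1 rad over to that corner, and it stays so till pressed or bumped back
- deck_c: ply toy-wagon deck, 120 (its x) x 62 (its y) x 8 mm, loose, 40 to 65 g, starts on the surface plate, length roughly along the plate's x. Origin at the centre of its underside, z up as it first lies. One of the three is twisted, the names do not say which: it rests on three corners, the fourth some 6 mm up; under 1 N there rocks it 0.1 rad over to that corner, and it stays so till pressed or bumped back
- press_board: fixed dark wooden flattening board 200 (its x) x 150 (its y) mm, flat top 18 mm above the bench; origin at the centre of its underside; empty at the start. A deck lies lengthwise when its x is along the board's x, either way round
- weight: loose steel weight, 0.5 to 0.8 kg, stands upright on the bench: round body 52 mm across and 36 mm tall, thin neck, then a round grip knob 25 mm across from 50 to 70 mm above its underside (its top). Origin at the centre of its underside, z up
- jar: glass jar of marbles with a steel lid, 72 mm across, 88 mm tall, loose bystander between and beyond the task's things: do not tip it over. Origin at the centre of its underside

How it is judged:
By the outcome, as a careful person would: the job done as asked, in the order asked, and still so for the second after the job is handed in, with the robot touching nothing.
It also fails if it takes over 72 s, if anything falls off the work surface, if the arm or the gripper's body presses on something with over 40 N, if the wrist force passes 120 N, or if a joint passes its speed limit or range.

### The arm

A 6-joint arm with a two-finger parallel gripper is mounted at the origin on the work surface. World frame = base frame: x ahead of the robot, y to its left, z up, the work surface at z = 0. Lengths are in m, angles in rad, forces in N, time in s.
With the tool pointing down it reaches from about 0.3 to 0.875 m from the base axis. Payload 6.4 kg.
Tool frame: the origin (TCP) lies midway between the tips of the shut fingers; the grasp point (between the pads) lies 19 mm behind it (bot.grip_point_offset is the z of the grasp point in the tool frame, in m); z points along the fingers, y is the direction in which the jaws open and shut (so a half turn about z gives the same grasp; the last joint's range is limited). The gripper opens to 88 mm and grips with 3 to 60 N. Pads are 18 mm wide; open, the fingers measure 123 mm over their backs; the gripper's body (75 mm by 187 mm) begins 45 mm behind the grasp point.
Start: joints at [0.925, 0.181, 1.607, -0, 1.354, -0.206], TCP at [0.245, 0.52, 0.217] pointing down, gripper open.
Joint ranges: [-2.99, 2.99], [-0.89, 2.07], [0.3, 2.58], [-1.14, 4.28], [0, 2.63], [-3.12, 3.12]. Speed limits (rad/s): [2.57, 2.57, 3.01, 3.14, 3.14, 3.14].

### API

Orientations are given as a unit quaternion [x, y, z, w].
In Python, from workcell import bot, cams, ticket gives the robot as it stands. The module is installed in compiled form; this text tells all that it offers.
- The arm moves only by the tool move_arm, never from a script. Its argument "series" is a list of rows, each a list of 3 entries, a list of its own where there are three numbers: the shift along the tool's x, y, z scaled (see below), then the turn, a rotation vector about the tool's x, y, z scaled (see below), then the gripper's target within -1 to 1 (fully open at 1, half-way at 0, shut at -1). A call has 1 to 8 rows; each row is the pose to reach, as a shift and turn from the pose measured when the call began, along the tool's axes at that moment; what a row does not reach only later rows make up. The controller multiplies each number of a shift by 0.8 m and each number of a turn by 2 rad. A row lasts 1/8 s, in which the tool goes at most 62.5 mm and 10.7 degrees, less where a joint would pass 70% of its speed; a pose out of reach is approached as far as the arm can. A call with a number of a shift or a turn outside -1 to 1 is refused whole. A call with a gripper value outside its range is refused whole. The fingers move at their own pace and stop on an object; "grip_force" is the grip in N (left out, the last holds). Time passes only in rows, so rows that repeat a pose let the fingers close. It gives the time, the measured TCP pose, the force and the opening at its end, in the units of the state.
- bot.get_obs(): the state, without advancing time (a new reading comes with each control period).
- cams.grab_frame(name): name is "scene" or "side" or "wrist"; returns a dict with "frame" (420x560x3 uint8, red, green, blue), "mtx" (3x3 intrinsics, pixels), "dist_coeffs" ([k1, k2, p1, p2, k3] as OpenCV has them; the pictures are not rectified), "origin" and "rotation" of the camera in the world. Camera axes: x right, y down, z forward; pixel columns grow to the right and rows downward; lengths in m; the calibration is good to about 2 mm. A picture is of the moment at which its call begins. There is no depth.
- ticket.sign_off(): hands the job in, once; it reports no verdict.
The state is a dict: "t": time; "joint_positions": joint angles; "qvel": joint speeds; "joint_efforts": joint torques, N m; "tcp_pos": TCP position; "tool_rot": TCP orientation; "ft_force": force on the tool from outside, world axes, zero at the start; "torque": the same for the moment, N m; "gripper_width": finger opening in m.
Only numpy, scipy, OpenCV 4.12 (cv2) and the standard library are available. Lean on these libraries where they do the work, as an engineer would, in place of code of your own. Each camera call takes 0.05 s, during which the arm holds its last target.

## Working session

There is one attempt and no reset: what is moved stays moved. The work goes in short steps, Python scripts to look and compute and a tool call to move; the robot and the scene stay as the last step left them, time stands still between calls to the robot, and variables do not carry over. Pictures are saved under pics/ and viewed, and the job is handed in when it is done.

Besides the shell and the picture viewer there is one more tool, called after "Request:" by a JSON object that holds its "api" and its "payload". move_arm: Moves the arm, as the interface text tells. Its arguments: {"type":"object","properties":{"series":{"type":"array","items":{"type":"array"}},"grip_force":{"type":"number"}},"required":["series"]}

```bash
mkdir -p pics; ls; python3 - <<'E'
from workcell import bot,cams
import cv2,json
print(bot.get_obs(), bot.grip_point_offset)
for n in ("scene","side","wrist"):
    f=cams.grab_frame(n)
    cv2.imwrite(f"pics/{n}0.png",f["frame"][:,:,::-1])
    print(n,f["mtx"],f["dist_coeffs"],f["origin"],f["rotation"])
E
```

```text
pics
{'t': 0.0, 'joint_positions': array([ 9.24688340e-01,  1.81500547e-01,  1.60800090e+00, -6.88278763e-06,
        1.35379352e+00, -2.06338258e-01]), 'qvel': array([-0.0001276 ,  0.00069117,  0.00071859, -0.00140387,  0.00052785,
       -0.00012274]), 'joint_efforts': array([ 6.83279486e-04, -4.33861649e+01, -3.41847789e+01,  7.02353125e-02,
        3.83522327e-02, -1.37210745e-04]), 'tcp_pos': array([0.24445257, 0.51982295, 0.21653637]), 'tool_rot': array([ 2.18116456e-01,  9.75922378e-01, -7.76396341e-04, -3.48838479e-04]), 'ft_force': array([-0.04587369, -0.30619884,  0.55438397]), 'torque': array([ 0.0269905 ,  0.03141126, -0.03703464]), 'gripper_width': 0.0883117608323862} -0.0187
scene [[421.98338756   0.         279.08141924]
 [  0.         421.98338756 213.10894474]
 [  0.           0.           1.        ]] [0.02046808 0.         0.         0.         0.        ] [ 1.10050761 -0.16561562  0.92625051] [ 0.7551758   0.59914038 -0.16210423 -0.21086144]
side [[482.27839727   0.         281.58077521]
 [  0.         482.27839727 213.98105154]
 [  0.           0.           1.        ]] [0.02964284 0.         0.         0.         0.        ] [ 0.19978818 -0.63070017  0.80715297] [ 0.88482611 -0.26681955  0.11686231 -0.36363894]
wrist [[335.92100911   0.         280.31769876]
 [  0.         335.92100911 208.50129527]
 [  0.           0.           1.        ]] [0.02327742 0.         0.         0.         0.        ] [0.17510197 0.55289513 0.38365584] [0.83477086 0.53006259 0.07927948 0.12611909]
```

View pics/scene0.png

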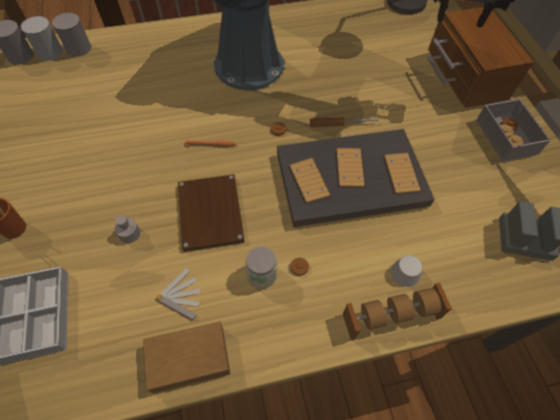

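View pics/side0.png

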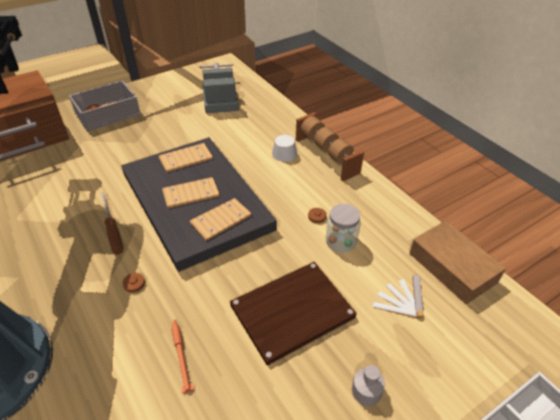

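View pics/wrist0.png

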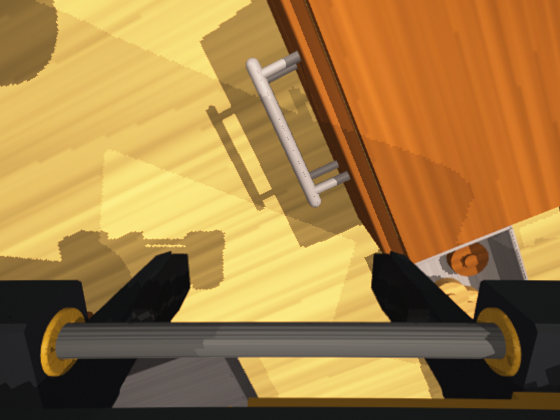

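The scene view shows the plate around (353,175) with decks at (310,180), (350,167) and (402,173). The board is at (210,211), the weight at (127,229) and the jar at (261,267). I'll crop for corner accuracy.

```bash
cat > h.py <<'E'
import numpy as np,cv2
from scipy.spatial.transform import Rotation as R
from workcell import bot,cams
def grab(n,save=None):
    f=cams.grab_frame(n)
    if save: cv2.imwrite(f"pics/{save}.png",f["frame"][:,:,::-1])
    return f
def rays(f,px):
    u=cv2.undistortPoints(np.array(px,float).reshape(-1,1,2),np.array(f["mtx"]),np.array(f["dist_coeffs"])).reshape(-1,2)
    d=np.c_[u,np.ones(len(u))]
    return np.array(f["origin"]),R.from_quat(f["rotation"]).apply(d)
def onz(f,px,z):
    o,d=rays(f,px); return o+d*((z-o[2])/d[:,2])[:,None]
def proj(f,P):
    Rw=R.from_quat(f["rotation"]).inv(); 
    p,_=cv2.projectPoints(Rw.apply(np.array(P,float)-f["origin"]),np.zeros(3),np.zeros(3),np.array(f["mtx"]),np.array(f["dist_coeffs"]))
    return p.reshape(-1,2)
def crop(f,x0,y0,w,h,s,name):
    im=f["frame"][y0:y0+h,x0:x0+w,::-1]
    im=cv2.resize(im,None,fx=s,fy=s,interpolation=cv2.INTER_CUBIC)
    for x in range(-(-x0//10)*10,x0+w,10):
        cv2.line(im,((x-x0)*s,0),((x-x0)*s,6 if x%50 else 16),(0,0,255),1)
        if x%20==0: cv2.putText(im,str(x),((x-x0)*s-10,26),0,.35,(0,0,255),1)
    for y in range(-(-y0//10)*10,y0+h,10):
        cv2.line(im,(0,(y-y0)*s),(6,(y-y0)*s),(0,0,255),1)
        if y%20==0: cv2.putText(im,str(y),(8,(y-y0)*s+4),0,.35,(0,0,255),1)
    cv2.imwrite(f"pics/{name}.png",im)
E
python3 - <<'E'
from h import *
f=grab("scene"); crop(f,270,125,165,100,4,"s1"); crop(f,100,165,195,130,4,"s2")
g=grab("side"); crop(g,115,135,165,130,4,"d1"); crop(g,220,190,180,140,4,"d2")
E
```

```text
(no output)
```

View pics/s1.png

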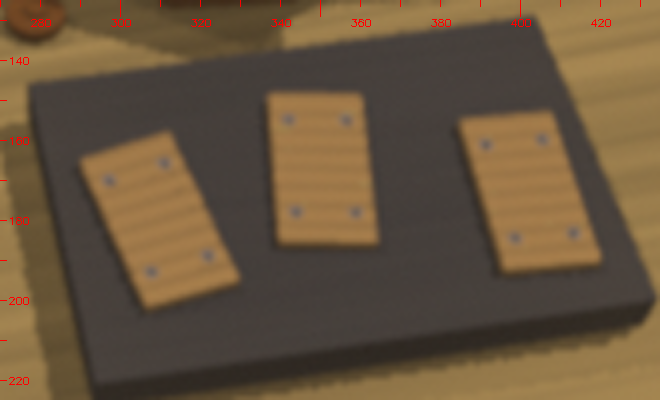

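View pics/s2.png

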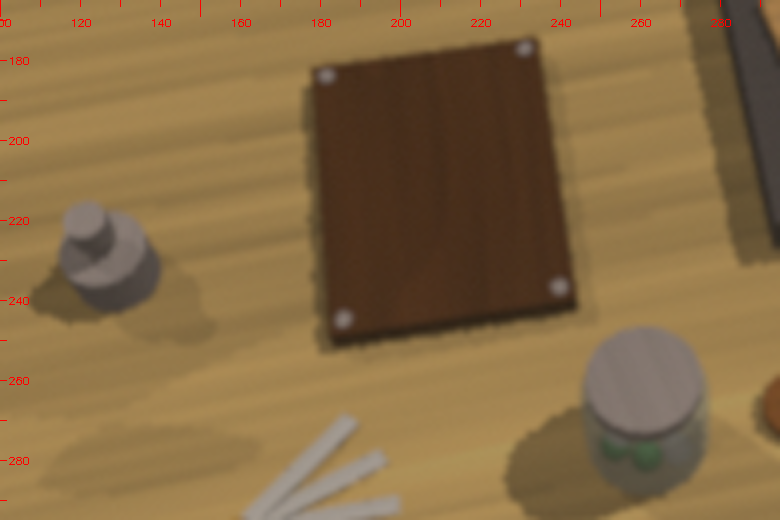

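View pics/d1.png

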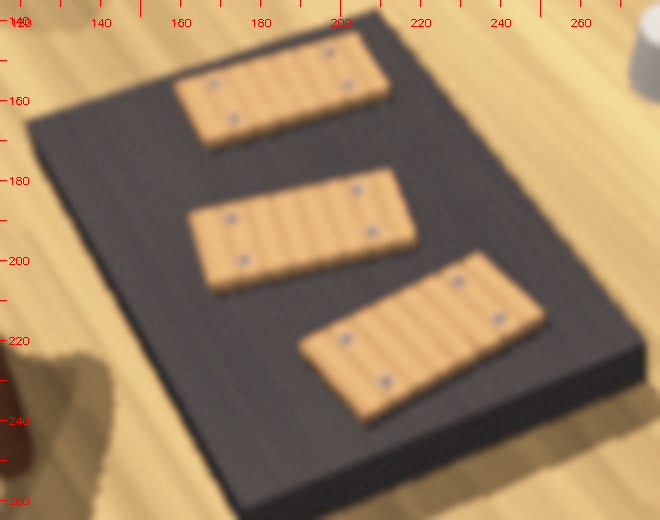

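```bash
python3 - <<'E'
from h import *
from scipy.optimize import least_squares
f=grab("scene");g=grab("side")
def show(n,fs,px,z):
    P=onz(fs,px,z); c=P.mean(0); e=np.diff(np.r_[P,P[:1]],axis=0)
    print(n,c.round(4),"edges mm",(np.linalg.norm(e,axis=1)*1000).round(0),"ang deg",(np.degrees(np.arctan2(e[:,1],e[:,0]))%180).round(1))
    return P
# corners cyclic
S={'L':[(290,164.5),(312.5,158),(330,195.5),(306.5,202)],'M':[(336.5,148.5),(360.5,148.5),(364.5,186),(339,186)],'R':[(384.5,154.5),(408,152.5),(420.5,191),(395,193.5)]}
D={'L':[(189.7,221.5),(234.5,197.7),(251.5,214),(206,239.5)],'M':[(162,188.5),(212,177),(219,195),(167.5,206.5)],'R':[(158.5,156),(203.5,143),(212.5,156.5),(166.5,171)]}
for k in S: show('scene '+k,f,S[k],.048)
for k in D: show('side '+k,g,D[k],.048)
show('plate scene',f,[(277,147),(403.5,129),(433.5,199),(293.5,221)],.04)
show('plate side',g,[(121.5,165.5),(210,138),(276,220),(174.5,264)],.04)
show('board scene',f,[(178,182),(233.5,174.5),(244,241),(182.5,250)],.018)
f4=[(181.5,183.5),(231,177),(239.5,236.5),(186,244.5)]
show('studs',f,f4,.018)
print('knob scene',onz(f,[(121.5,220.5)],.07),'jar lid',onz(f,[(260.5,260)],.088),onz(g,[(344.5,215)],.088))
E
```

```text
scene L [0.5119 0.06   0.048 ] edges mm [ 63. 124.  62. 122.] ang deg [96.8  5.  94.9  5.5]
scene M [0.4965 0.1733 0.048 ] edges mm [ 64. 121.  64. 121.] ang deg [ 77.  165.9  77.  165.7]
scene R [0.5436 0.2975 0.048 ] edges mm [ 64. 123.  65. 124.] ang deg [ 83.1 172.4  83.6 171.6]
side L [0.5112 0.0556 0.048 ] edges mm [120.  67. 120.  66.] ang deg [ 6.  94.4  6.  94.4]
side M [0.4934 0.169  0.048 ] edges mm [120.  67. 118.  64.] ang deg [167.1  75.8 165.6  76.9]
side R [0.5415 0.2932 0.048 ] edges mm [120.  63. 120.  65.] ang deg [174.   83.6 175.1  83.3]
plate scene [0.5084 0.1765 0.04  ] edges mm [357. 234. 357. 233.] ang deg [ 87.4 176.6  87.2 176.7]
plate side [0.5041 0.1707 0.04  ] edges mm [237. 349. 241. 358.] ang deg [176.   86.7 177.9  86.1]
board scene [ 0.5268 -0.2025  0.018 ] edges mm [146. 200. 147. 200.] ang deg [ 86.6 177.1  86.3 176.8]
studs [ 0.5233 -0.202   0.018 ] edges mm [129. 180. 129. 180.] ang deg [ 86.3 176.6  86.6 176.9]
knob scene [[ 0.54138573 -0.40325528  0.07      ]] jar lid [[ 0.72095343 -0.11076258  0.088     ]] [[ 0.71606937 -0.11549756  0.088     ]]
```

View pics/d2.png

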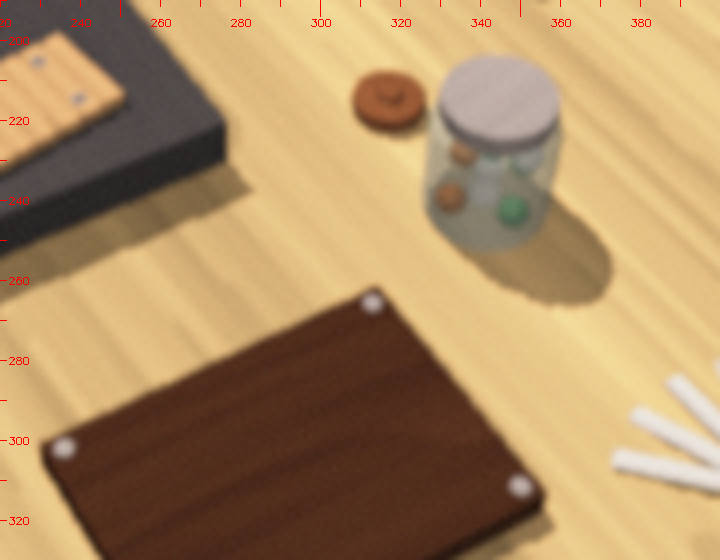

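```bash
cat >> h.py <<'E'
def plan(pos,yaw,o=None):
    "yaw = direction (deg) of tool y in the world, tool pointing down"
    o=o or bot.get_obs(); Rt=R.from_quat(o["tool_rot"]); a=np.radians(yaw)
    y=np.array([np.cos(a),np.sin(a),0]);z=np.array([0,0,-1.]);x=np.cross(y,z)
    T=R.from_matrix(np.c_[x,y,z]); 
    rv=(Rt.inv()*T).as_rotvec(); s=Rt.inv().apply(np.array(pos)-o["tcp_pos"])
    print("shift",(s/.8).round(4).tolist(),"turn",(rv/2).round(4).tolist(),"rows>=",np.ceil(max(np.linalg.norm(s)/.0625,np.linalg.norm(rv)/.187)))
def st():
    o=bot.get_obs(); m=R.from_quat(o["tool_rot"]).as_matrix()
    print("t",round(o["t"],2),"tcp",(o["tcp_pos"]*1000).round(1),"yawy",np.degrees(np.arctan2(m[1,1],m[0,1])).round(1),"F",np.round(o["ft_force"],2),"w",round(o["gripper_width"]*1000,1))
E
python3 -c "
from h import *
st();plan([.5456,.3198,.075],-5)"
```

```text
t 0.35 tcp [244.7 520.2 217.2] yawy 64.8 F [ 1.65 -0.61 -0.18] w 87.8
shift [-0.447, -0.0665, 0.1778] turn [-0.0002, 0.0001, 0.6091] rows>= 7.0
```

Request:
{"api": "move_arm", "payload": {"series": [[[-0.447,-0.0665,0.12],[0,0,0.609],-1],[[-0.447,-0.0665,0.178],[0,0,0.609],-1],[[-0.447,-0.0665,0.178],[0,0,0.609],-1],[[-0.447,-0.0665,0.178],[0,0,0.609],-1],[[-0.447,-0.0665,0.178],[0,0,0.609],-1],[[-0.447,-0.0665,0.178],[0,0,0.609],-1],[[-0.447,-0.0665,0.178],[0,0,0.609],-1],[[-0.447,-0.0665,0.178],[0,0,0.609],-1]], "grip_force": 20}}

```text
t: 1.35
tcp_pos: [0.546, 0.3186, 0.0738]
tool_rot: [0.738, 0.675, -0.001, -0.0]
ft_force: [0.4, 0.8, 0.3]
gripper_width: 0.0104
```

```bash
python3 - <<'E'
from h import *
st();plan([.5456,.3198,.075],-5)
f=grab("side","side1");crop(f,100,110,180,130,4,"side1c"); grab("wrist","w1")
E
```

```text
t 1.35 tcp [546.  318.6  73.8] yawy -5.1 F [0.38 0.79 0.31] w 10.4
shift [0.0014, -0.0006, -0.0014] turn [-0.0008, 0.0005, -0.0005] rows>= 1.0
```

View pics/side1c.png

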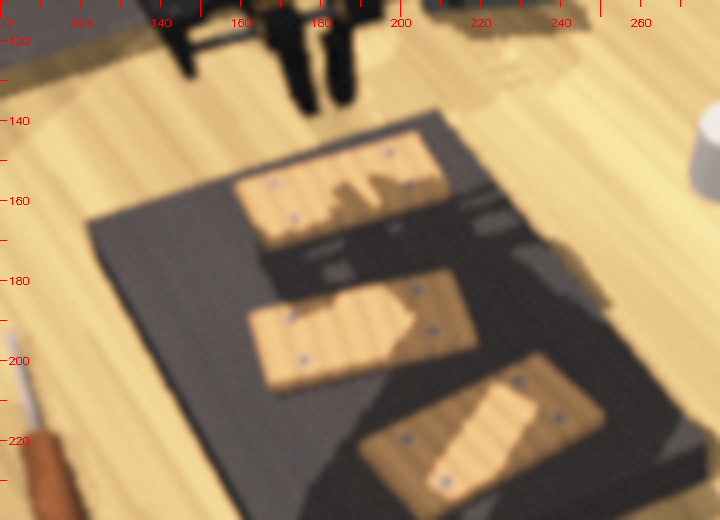

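View pics/w1.png

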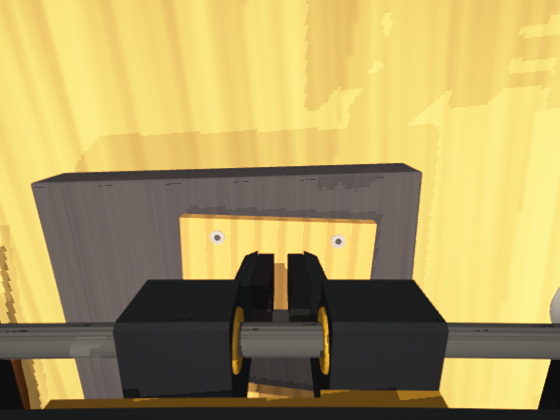

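The wrist view shows deck R's far edge from (180,215) to (377,222), and the shut fingers over its + side. Pressing there now.

Request:
{"api": "move_arm", "payload": {"series": [[[0.0014,0,0.02],[0,0,0],-1],[[0.0014,0,0.0275],[0,0,0],-1],[[0.0014,0,0.03],[0,0,0],-1],[[0.0014,0,0.032],[0,0,0],-1],[[0.0014,0,0.0335],[0,0,0],-1],[[0.0014,0,0.0345],[0,0,0],-1]]}}

```text
t: 2.2
tcp_pos: [0.5455, 0.3213, 0.0475]
tool_rot: [0.736, 0.676, -0.0, -0.0]
ft_force: [0.2, 0.1, -0.5]
gripper_width: 0.0003
```

```bash
python3 - <<'E'
from h import *
st();grab("wrist","w2");st()
E
```

```text
t 2.2 tcp [545.5 321.3  47.5] yawy -4.9 F [ 0.21  0.13 -0.52] w 0.3
t 2.25 tcp [545.3 321.2  47.4] yawy -4.9 F [0.08 0.39 0.26] w 0.4
```

View pics/w2.png

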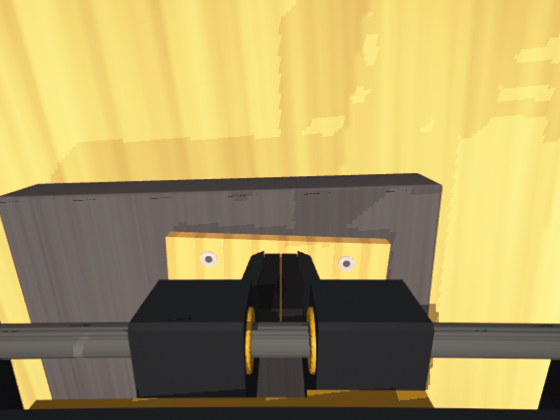

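Request:
{"api": "move_arm", "payload": {"series": [[[0,0,0.0012],[0,0,0],-1],[[0,0,0.0025],[0,0,0],-1],[[0,0,0.0025],[0,0,0],-1]]}}

```text
t: 2.62
tcp_pos: [0.5453, 0.3212, 0.0453]
tool_rot: [0.736, 0.676, -0.0, -0.0]
ft_force: [-0.0, -0.4, 0.6]
gripper_width: 0.0003
```

```bash
python3 - <<'E'
from h import *
st();f=grab("wrist","w3");st()
g=cv2.imread("pics/w2.png")
cv2.imwrite("pics/dif.png",np.vstack([g[220:290],f["frame"][220:290,:,::-1]]))
E
```

```text
t 2.62 tcp [545.3 321.2  45.3] yawy -4.9 F [-0.   -0.38  0.61] w 0.3
t 2.67 tcp [545.3 321.2  45.3] yawy -4.9 F [-0.98  0.18  0.09] w 0.2
```

View pics/dif.png

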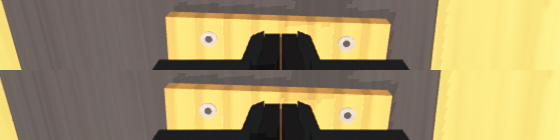

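```bash
python3 - <<'E'
from h import *
f=grab("side");crop(f,140,110,110,85,6,"side2c"); o=bot.get_obs(); print(proj(f,[o["tcp_pos"]]))
w=grab("wrist"); print(proj(w,[o["tcp_pos"]]), onz(w,[(164,236),(392,243.5)],.048))
E
```

```text
[[182.22921753 150.89948467]]
[[281.08620561 252.71960332]] [[0.48511228 0.33721664 0.048     ]
 [0.60421309 0.32289509 0.048     ]]
```

View pics/side2c.png

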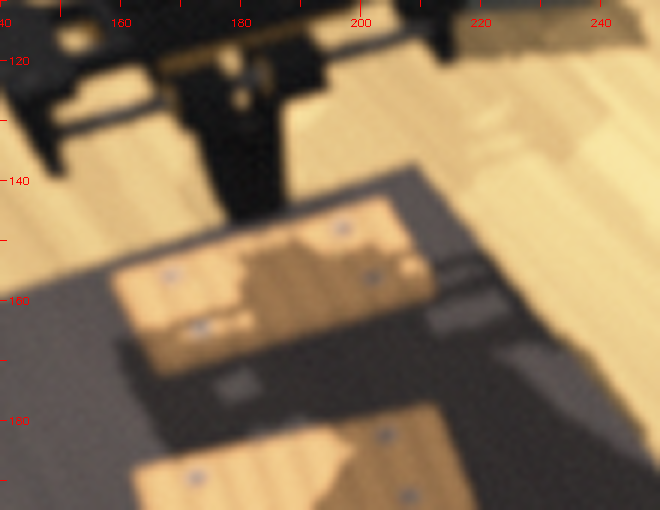

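View pics/w3.png

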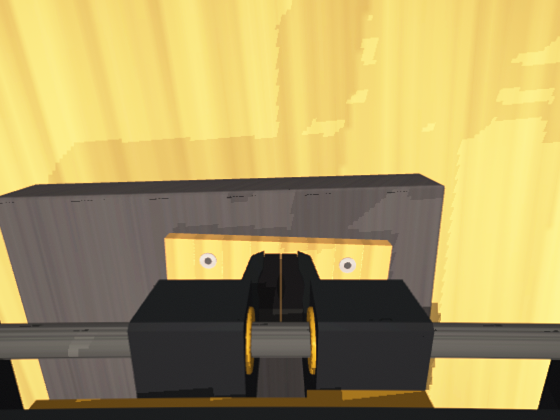

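Request:
{"api": "move_arm", "payload": {"series": [[[0,0,0.0012],[0,0,0],-1],[[0,0,0.0025],[0,0,0],-1],[[0,0,0.0025],[0,0,0],-1]]}}

```text
t: 3.15
tcp_pos: [0.5453, 0.3212, 0.0433]
tool_rot: [0.736, 0.676, -0.0, -0.0]
ft_force: [0.4, -0.1, 0.2]
gripper_width: 0.0006
```

```bash
python3 - <<'E'
from h import *
st();f=grab("wrist","w4");st()
a=cv2.imread("pics/w2.png");b=f["frame"][:,:,::-1]
im=np.vstack([a[215:285,150:410],b[215:285,150:410]]);cv2.imwrite("pics/dif2.png",cv2.resize(im,None,fx=3,fy=3,interpolation=cv2.INTER_CUBIC))
o=bot.get_obs();Rt=R.from_quat(o["tool_rot"])
P=[o["tcp_pos"]+Rt.apply(v) for v in ([0,0,0],[.009,0,0],[-.009,0,0],[.009,0,-.02])]
print(proj(f,P)); print(f["origin"],f["rotation"])
g=grab("side");crop(g,140,110,110,85,6,"side3c");print(proj(g,P))
E
```

```text
t 3.15 tcp [545.3 321.2  43.3] yawy -4.9 F [ 0.39 -0.14  0.19] w 0.6
t 3.2 tcp [545.3 321.2  43.3] yawy -4.9 F [-0.37 -0.44  0.11] w 0.5
[[281.10582365 252.753292  ]
 [281.12148714 237.30378263]
 [281.09067613 267.77106731]
 [281.18985915 253.11266453]]
[0.55151914 0.39771423 0.21025218] [ 0.98790117 -0.04172427 -0.00686851  0.14920856]
[[182.31605296 151.57745667]
 [181.04969792 149.66137699]
 [183.59350515 153.5104447 ]
 [179.97626528 143.33332432]]
```

View pics/dif2.png

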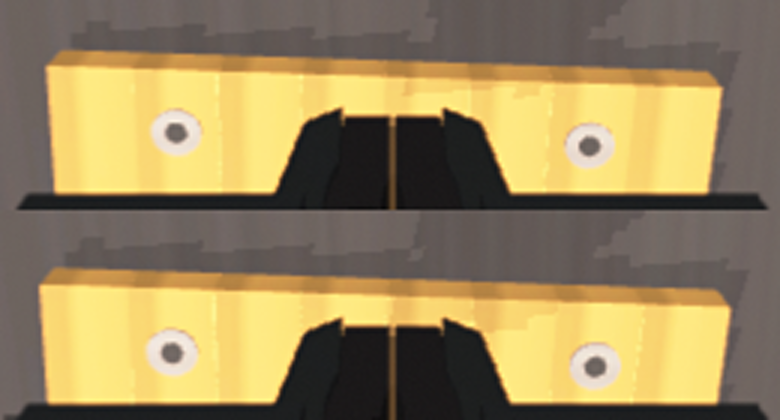

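View pics/side3c.png

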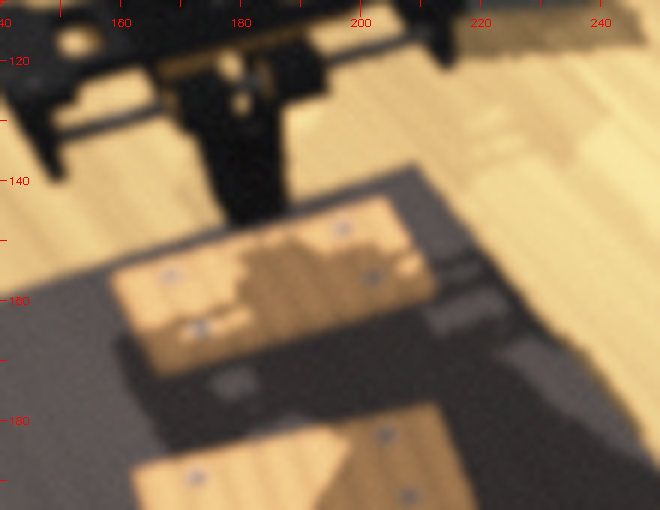

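Request:
{"api": "move_arm", "payload": {"series": [[[0,0,0.0012],[0,0,0],-1],[[0,0,0.0025],[0,0,0],-1],[[0,0,0.0025],[0,0,0],-1]]}}

```text
t: 3.62
tcp_pos: [0.5452, 0.3212, 0.0412]
tool_rot: [0.736, 0.676, -0.0, -0.0]
ft_force: [-0.1, 0.5, -0.0]
gripper_width: 0.0007
```

```bash
python3 - <<'E'
from h import *
st();f=grab("scene");crop(f,340,100,110,85,6,"sc4");o=bot.get_obs();print(proj(f,[o["tcp_pos"]]))
f=grab("wrist");crop(f,150,200,260,190,3,"w5")
E
```

```text
t 3.62 tcp [545.2 321.2  41.2] yawy -4.9 F [-0.13  0.49 -0.02] w 0.7
[[410.01555149 172.69509401]]
```

View pics/sc4.png

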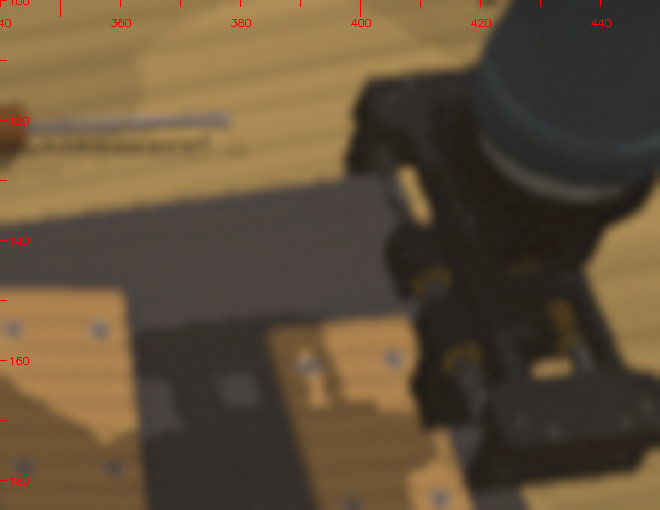

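View pics/w5.png

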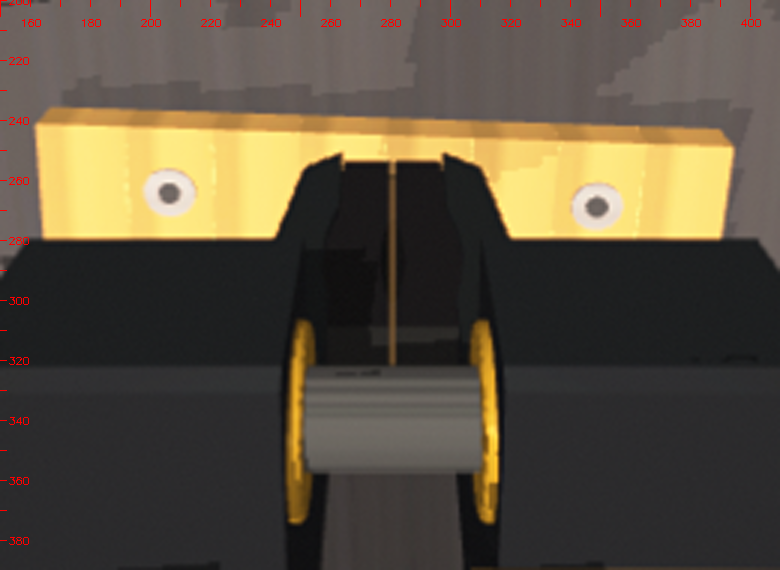

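Request:
{"api": "move_arm", "payload": {"series": [[[0,0,0.0012],[0,0,0],-1],[[0,0,0.0022],[0,0,0],-1],[[0,0,0.0022],[0,0,0],-1]]}}

```text
t: 4.1
tcp_pos: [0.5453, 0.3212, 0.0395]
tool_rot: [0.736, 0.676, -0.0, -0.0]
ft_force: [0.4, -0.3, -0.0]
gripper_width: 0.001
```

Request:
{"api": "move_arm", "payload": {"series": [[[0,0,0.0012],[0,0,0],-1],[[0,0,0.0025],[0,0,0],-1],[[0,0,0.0037],[0,0,0],-1],[[0,0,0.0037],[0,0,0],-1]]}}

```text
t: 4.6
tcp_pos: [0.5452, 0.3212, 0.0364]
tool_rot: [0.736, 0.676, -0.0, -0.0]
ft_force: [-0.0, 0.1, 0.3]
gripper_width: 0.0005
```

```bash
python3 - <<'E'
from h import *
st();f=grab("wrist");crop(f,150,200,260,190,3,"w6");g=grab("side");crop(g,140,110,110,85,6,"side6")
E
```

```text
t 4.6 tcp [545.2 321.2  36.4] yawy -4.9 F [-0.    0.11  0.3 ] w 0.5
```

View pics/w6.png

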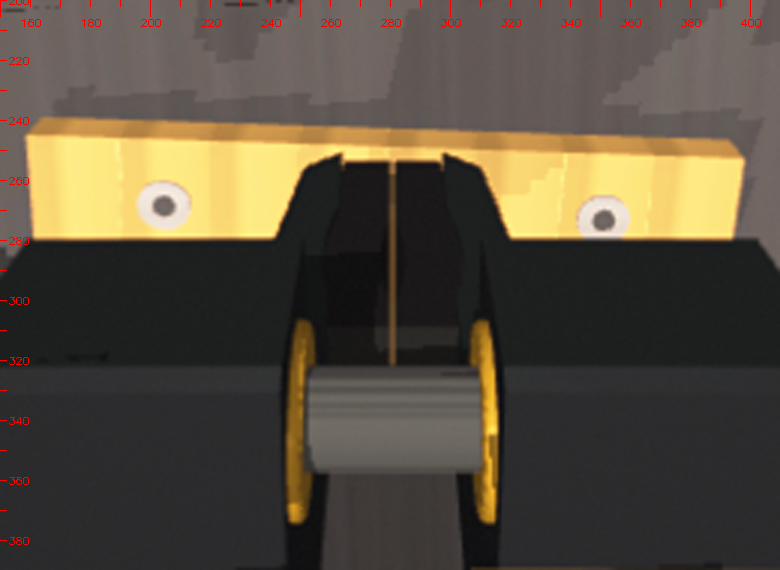

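View pics/side6.png

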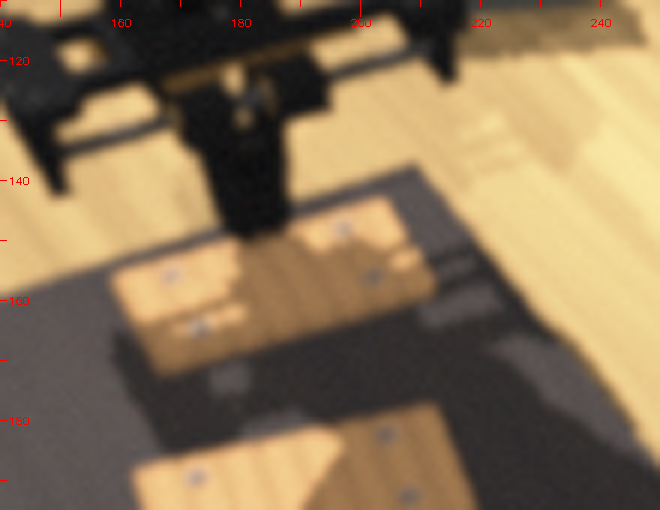

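Request:
{"api": "move_arm", "payload": {"series": [[[0,0,0.0012],[0,0,0],-1],[[0,0,0.0025],[0,0,0],-1],[[0,0,0.0037],[0,0,0],-1],[[0,0,0.0037],[0,0,0],-1]]}}

```text
t: 5.2
tcp_pos: [0.5451, 0.3212, 0.0334]
tool_rot: [0.736, 0.676, -0.0, -0.0]
ft_force: [0.1, -0.7, 0.9]
gripper_width: 0.0007
```

Request:
{"api": "move_arm", "payload": {"series": [[[0,0,0.0012],[0,0,0],-1],[[0,0,0.0025],[0,0,0],-1],[[0,0,0.0025],[0,0,0],-1]]}}

```text
t: 5.58
tcp_pos: [0.545, 0.3211, 0.0312]
tool_rot: [0.736, 0.676, -0.001, -0.0]
ft_force: [0.1, 0.9, 0.6]
gripper_width: 0.0003
```

Request:
{"api": "move_arm", "payload": {"series": [[[0,0,0.0012],[0,0,0],-1],[[0,0,0.0025],[0,0,0],-1],[[0,0,0.0025],[0,0,0],-1]]}}

```text
t: 5.95
tcp_pos: [0.545, 0.3211, 0.0291]
tool_rot: [0.736, 0.676, -0.001, -0.0]
ft_force: [-0.7, 0.0, 0.2]
gripper_width: 0.0006
```

```bash
python3 - <<'E'
from h import *
st();f=grab("wrist");crop(f,150,200,260,190,3,"w7");g=grab("side");crop(g,140,110,110,85,6,"side7")
E
```

```text
t 5.95 tcp [545.  321.1  29.1] yawy -4.9 F [-0.65  0.02  0.23] w 0.6
```

View pics/w7.png

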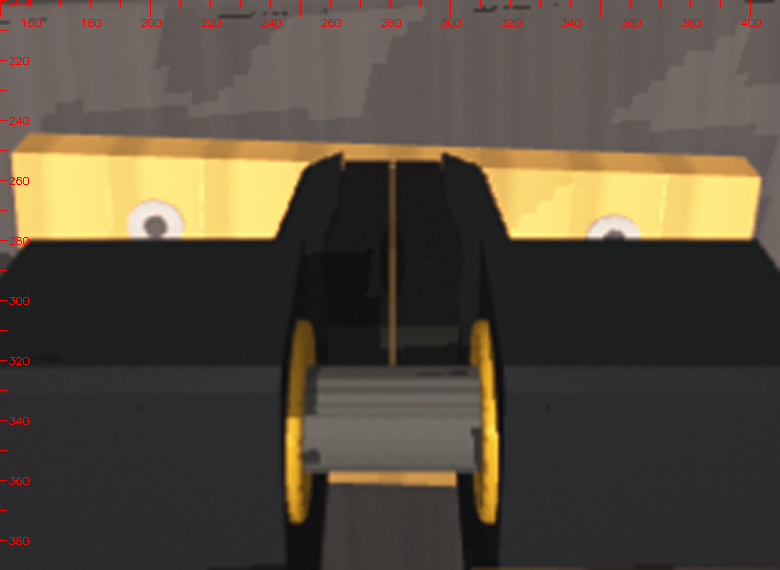

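View pics/side7.png

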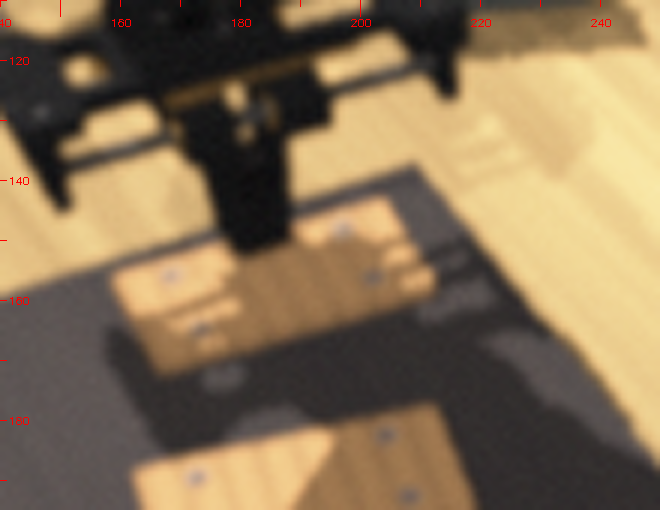

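Request:
{"api": "move_arm", "payload": {"series": [[[0,0,0.0012],[0,0,0],-1],[[0,0,0.0025],[0,0,0],-1],[[0,0,0.0025],[0,0,0],-1]]}}

```text
t: 6.42
tcp_pos: [0.545, 0.3211, 0.0271]
tool_rot: [0.736, 0.676, -0.001, -0.0]
ft_force: [0.0, 0.4, -0.5]
gripper_width: 0.0007
```

```bash
python3 - <<'E'
from h import *
st();f=grab("wrist");crop(f,130,200,300,190,2,"w8")
o,d=rays(f,[(154,251),(403,259)])
for z in (.028,.038,.048,.058):
    P=onz(f,[(153,251.5),(404,259)],z);print(z,np.linalg.norm(P[0]-P[1]),P.round(4).tolist())
print(f["origin"])
E
```

```text
t 6.42 tcp [545.  321.1  27.1] yawy -4.9 F [ 0.02  0.39 -0.52] w 0.7
0.028 0.13531393587075793 [[0.4765, 0.3281, 0.028], [0.6109, 0.3124, 0.028]]
0.038 0.1271675473516222 [[0.481, 0.3323, 0.038], [0.6073, 0.3175, 0.038]]
0.048 0.11902115883248658 [[0.4855, 0.3365, 0.048], [0.6038, 0.3226, 0.048]]
0.058 0.11087477031335091 [[0.4901, 0.3407, 0.058], [0.6002, 0.3278, 0.058]]
[0.55137638 0.39765515 0.19410297]
```

View pics/w8.png

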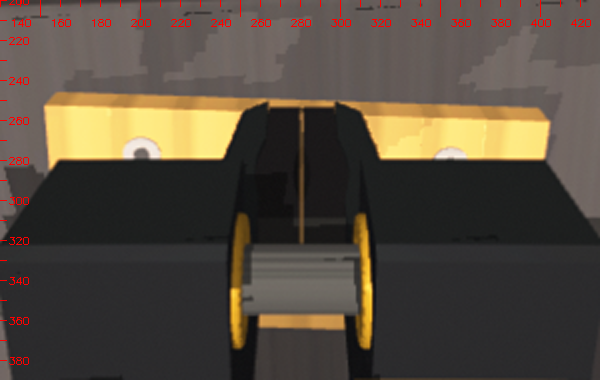

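Request:
{"api": "move_arm", "payload": {"series": [[[0,0,0.0012],[0,0,0],-1],[[0,0,0.0025],[0,0,0],-1],[[0,0,0.0025],[0,0,0],-1]]}}

```text
t: 6.85
tcp_pos: [0.5452, 0.3213, 0.0266]
tool_rot: [0.736, 0.677, -0.0, -0.0]
ft_force: [-4.7, -1.4, 10.4]
gripper_width: 0.0
```

Request:
{"api": "move_arm", "payload": {"series": [[[0,0,-0.0031],[0,0,0],-1],[[0,0,-0.0031],[0,0,0],-1],[[0,0,-0.0031],[0,0,0],-1]]}}

```text
t: 7.22
tcp_pos: [0.5451, 0.3212, 0.0288]
tool_rot: [0.736, 0.677, -0.001, -0.0]
ft_force: [0.7, -0.1, -0.3]
gripper_width: 0.0003
```

```bash
python3 - <<'E'
from h import *
st();f=grab("wrist");crop(f,150,200,260,190,3,"w9")
a=cv2.imread("pics/w7.png");b=cv2.imread("pics/w9.png")
cv2.imwrite("pics/cmp.png",np.vstack([a[100:260],b[100:260]]))
E
```

```text
t 7.22 tcp [545.1 321.2  28.8] yawy -4.9 F [ 0.68 -0.06 -0.33] w 0.3
```

View pics/cmp.png

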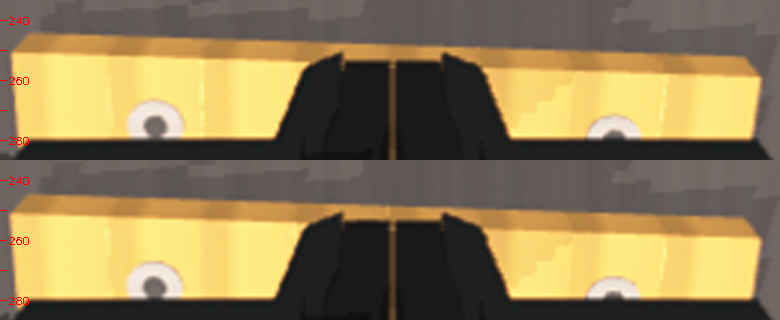

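Pressing side + of deck R moved nothing. The tip touches about 21 mm above the stated TCP: contact came at tcp z ≈ 27 mm. Now for its other side.

```bash
python3 - <<'E'
from h import *
plan([.5410,.2735,.036],-5);plan([.5410,.2735,.029],-5);plan([.5410,.2735,.0255],-5)
E
```

```text
shift [-0.0598, 0.0, -0.009] turn [-0.0006, 0.0003, 0.0013] rows>= 1.0
shift [-0.0598, 0.0, -0.0003] turn [-0.0006, 0.0003, 0.0013] rows>= 1.0
shift [-0.0598, 0.0, 0.0041] turn [-0.0006, 0.0003, 0.0013] rows>= 1.0
```

Request:
{"api": "move_arm", "payload": {"series": [[[0,0,-0.009],[0,0,0],-1],[[-0.03,0,-0.009],[0,0,0],-1],[[-0.0598,0,-0.009],[0,0,0],-1],[[-0.0598,0,-0.009],[0,0,0],-1],[[-0.0598,0,-0.003],[0,0,0],-1],[[-0.0598,0,-0.003],[0,0,0],-1]]}}

```text
t: 8.02
tcp_pos: [0.5406, 0.2738, 0.0307]
tool_rot: [0.736, 0.677, -0.001, -0.0]
ft_force: [0.2, -0.7, 0.4]
gripper_width: 0.0004
```

```bash
python3 - <<'E'
from h import *
st();f=grab("wrist","v1");np.save("v1.npy",f["frame"])
E
```

```text
t 8.03 tcp [540.6 273.8  30.7] yawy -4.8 F [ 0.19 -0.68  0.43] w 0.4
```

View pics/v1.png

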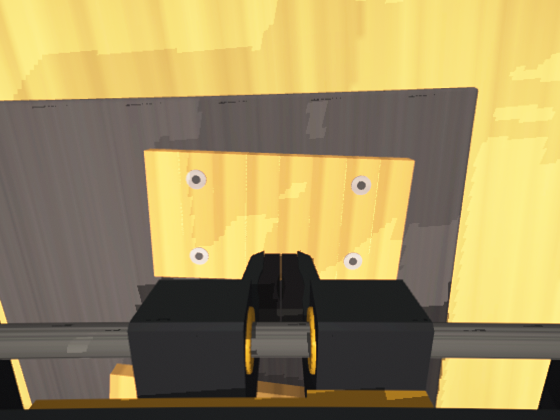

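Request:
{"api": "move_arm", "payload": {"series": [[[0,0,0.003],[0,0,0],-1],[[0,0,0.0045],[0,0,0],-1],[[0,0,0.006],[0,0,0],-1],[[0,0,0.0072],[0,0,0],-1],[[0,0,0.0072],[0,0,0],-1]]}}

```text
t: 8.7
tcp_pos: [0.5407, 0.2742, 0.0266]
tool_rot: [0.736, 0.677, -0.001, -0.0]
ft_force: [-5.0, -0.8, 12.3]
gripper_width: 0.0005
```

```bash
python3 - <<'E'
from h import *
plan([.5406,.2738,.0307],-5)
E
```

```text
shift [-0.0005, -0.0001, -0.0052] turn [-0.001, 0.0003, 0.0017] rows>= 1.0
```

Request:
{"api": "move_arm", "payload": {"series": [[[0,0,-0.0052],[0,0,0],-1],[[0,0,-0.0052],[0,0,0],-1]]}}

```text
t: 8.95
tcp_pos: [0.5412, 0.2744, 0.0312]
tool_rot: [0.736, 0.677, -0.0, -0.0]
ft_force: [-0.8, 0.2, -0.4]
gripper_width: 0.0004
```

```bash
python3 - <<'E'
from h import *
st();f=grab("wrist","v2")
a=np.load("v1.npy")[140:285,130:430,::-1];b=f["frame"][140:285,130:430,::-1]
im=np.vstack([a,b]);cv2.imwrite("pics/cmp2.png",cv2.resize(im,None,fx=2,fy=2,interpolation=cv2.INTER_CUBIC))
plan([.501,.1953,.036],-5);plan([.501,.1953,.031],-5)
E
```

```text
t 8.95 tcp [541.2 274.4  31.2] yawy -4.8 F [-0.84  0.23 -0.37] w 0.4
shift [-0.1026, -0.0414, -0.0064] turn [-0.0007, 0.0003, 0.0017] rows>= 2.0
shift [-0.1026, -0.0414, -0.0001] turn [-0.0007, 0.0003, 0.0017] rows>= 2.0
```

View pics/cmp2.png

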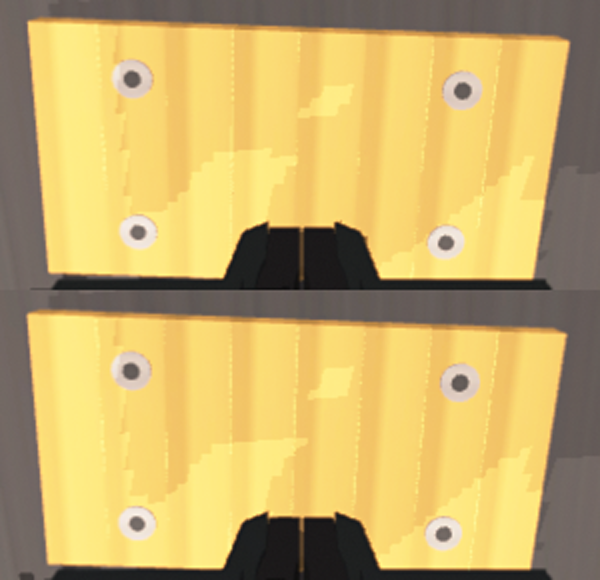

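Deck R shifted uniformly between the pictures, with no rocking and equal contact heights of 26.6 mm, so it is flat. Next is the middle deck.

Request:
{"api": "move_arm", "payload": {"series": [[[-0.03,-0.01,-0.007],[0,0,0],-1],[[-0.1,-0.042,-0.007],[0,0,0],-1],[[-0.1,-0.042,-0.007],[0,0,0],-1],[[-0.1,-0.042,-0.003],[0,0,0],-1],[[-0.1,-0.042,-0.002],[0,0,0],-1]]}}

```text
t: 9.62
tcp_pos: [0.5017, 0.1981, 0.0326]
tool_rot: [0.736, 0.677, -0.0, -0.0]
ft_force: [0.7, 0.4, -1.4]
gripper_width: 0.0006
```

```bash
python3 - <<'E'
from h import *
st();f=grab("wrist","m1");np.save("m1.npy",f["frame"])
E
```

```text
t 9.62 tcp [501.7 198.1  32.6] yawy -4.8 F [ 0.66  0.43 -1.4 ] w 0.6
```

View pics/m1.png

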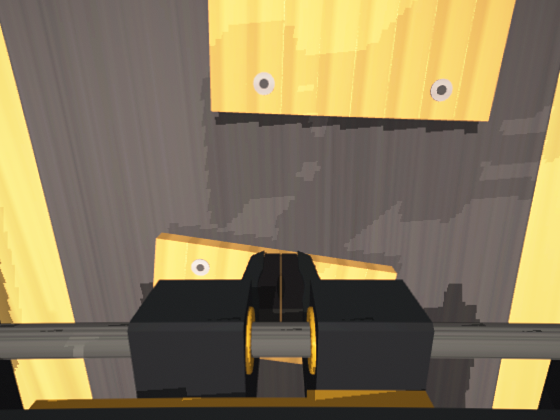

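Request:
{"api": "move_arm", "payload": {"series": [[[0,0,0.003],[0,0,0],-1],[[0,0,0.005],[0,0,0],-1],[[0,0,0.007],[0,0,0],-1],[[0,0,0.0085],[0,0,0],-1],[[0,0,0.0094],[0,0,0],-1],[[0,0,0.0094],[0,0,0],-1]]}}

```text
t: 10.42
tcp_pos: [0.5017, 0.1985, 0.0264]
tool_rot: [0.736, 0.677, -0.0, -0.0]
ft_force: [-6.2, -0.1, 14.6]
gripper_width: 0.0007
```

Request:
{"api": "move_arm", "payload": {"series": [[[0,0,-0.007],[0,0,0],-1],[[0,0,-0.007],[0,0,0],-1]]}}

```text
t: 10.68
tcp_pos: [0.5022, 0.1986, 0.0326]
tool_rot: [0.736, 0.677, 0.0, 0.0]
ft_force: [0.5, 0.2, 0.6]
gripper_width: 0.0002
```

```bash
python3 - <<'E'
from h import *
st();f=grab("wrist","m2")
a=np.load("m1.npy")[220:285,130:430,::-1];b=f["frame"][220:285,130:430,::-1]
im=np.vstack([a,b]);cv2.imwrite("pics/cmp3.png",cv2.resize(im,None,fx=2,fy=2,interpolation=cv2.INTER_CUBIC))
plan([.490,.1485,.031],-5)
E
```

```text
t 10.68 tcp [502.2 198.6  32.6] yawy -4.7 F [0.46 0.23 0.63] w 0.2
shift [-0.0635, -0.0097, 0.0015] turn [-0.0, -0.0001, 0.0023] rows>= 1.0
```

View pics/cmp3.png

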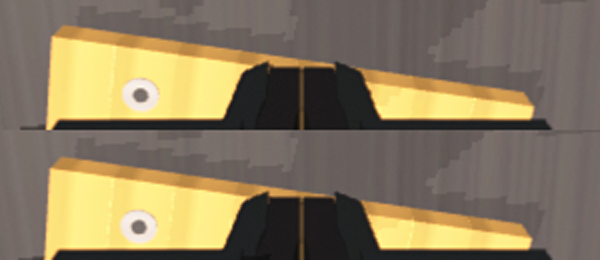

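M's + side is still too. Now M's − side.

Request:
{"api": "move_arm", "payload": {"series": [[[-0.03,-0.005,-0.004],[0,0,0],-1],[[-0.063,-0.01,-0.004],[0,0,0],-1],[[-0.063,-0.01,0],[0,0,0],-1],[[-0.063,-0.01,0],[0,0,0],-1]]}}

```text
t: 11.22
tcp_pos: [0.4897, 0.1492, 0.0317]
tool_rot: [0.736, 0.677, -0.0, -0.0]
ft_force: [0.2, -0.7, 0.3]
gripper_width: 0.0004
```

```bash
python3 - <<'E'
from h import *
st();f=grab("wrist","m3");np.save("m3.npy",f["frame"])
E
```

```text
t 11.22 tcp [489.7 149.2  31.7] yawy -4.8 F [ 0.18 -0.68  0.34] w 0.4
```

Request:
{"api": "move_arm", "payload": {"series": [[[0,0,0.003],[0,0,0],-1],[[0,0,0.005],[0,0,0],-1],[[0,0,0.007],[0,0,0],-1],[[0,0,0.0085],[0,0,0],-1],[[0,0,0.0094],[0,0,0],-1],[[0,0,0.0094],[0,0,0],-1]]}}

```text
t: 12.02
tcp_pos: [0.49, 0.1498, 0.0263]
tool_rot: [0.736, 0.677, -0.0, -0.0]
ft_force: [-8.6, -0.8, 20.1]
gripper_width: 0.0003
```

Request:
{"api": "move_arm", "payload": {"series": [[[0,0,-0.007],[0,0,0],-1],[[0,0,-0.0075],[0,0,0],-1]]}}

```text
t: 12.28
tcp_pos: [0.4905, 0.1499, 0.0328]
tool_rot: [0.736, 0.678, 0.0, 0.0]
ft_force: [0.0, 0.7, 0.0]
gripper_width: 0.0007
```

```bash
python3 - <<'E'
from h import *
st();f=grab("wrist","m4")
a=np.load("m3.npy")[140:285,130:430,::-1];b=f["frame"][140:285,130:430,::-1]
im=np.vstack([a,b]);cv2.imwrite("pics/cmp4.png",cv2.resize(im,None,fx=2,fy=2,interpolation=cv2.INTER_CUBIC))
plan([.5095,.085,.034],-5)
E
```

```text
t 12.28 tcp [490.5 149.9  32.8] yawy -4.7 F [0.01 0.7  0.01] w 0.7
shift [-0.0788, 0.0307, -0.002] turn [0.0, -0.0002, 0.0026] rows>= 2.0
```

View pics/cmp4.png

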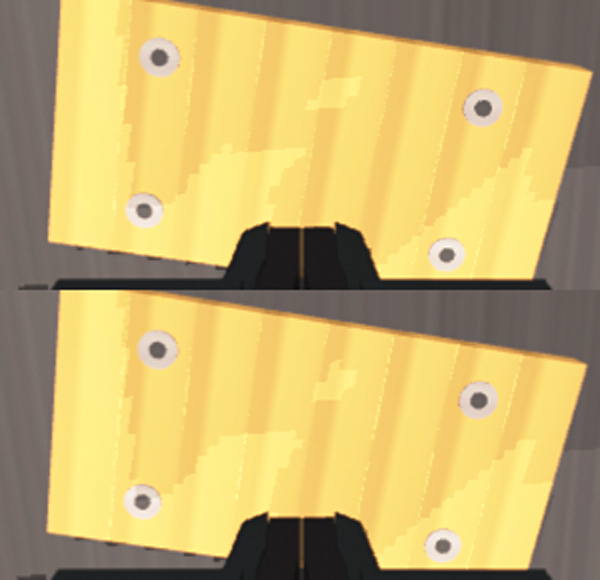

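M is flat (a uniform scale change only). On to the left deck.

Request:
{"api": "move_arm", "payload": {"series": [[[-0.02,0.008,-0.008],[0,0,0],-1],[[-0.079,0.031,-0.008],[0,0,0],-1],[[-0.079,0.031,-0.004],[0,0,0],-1],[[-0.079,0.031,-0.002],[0,0,0],-1],[[-0.079,0.031,-0.001],[0,0,0],-1]]}}

```text
t: 12.95
tcp_pos: [0.5091, 0.0853, 0.0329]
tool_rot: [0.735, 0.678, -0.0, -0.001]
ft_force: [-0.2, -0.6, 0.6]
gripper_width: 0.0007
```

```bash
python3 - <<'E'
from h import *
st();f=grab("wrist","l1");np.save("l1.npy",f["frame"])
E
```

```text
t 12.95 tcp [509.1  85.3  32.9] yawy -4.7 F [-0.22 -0.56  0.61] w 0.7
```

View pics/l1.png

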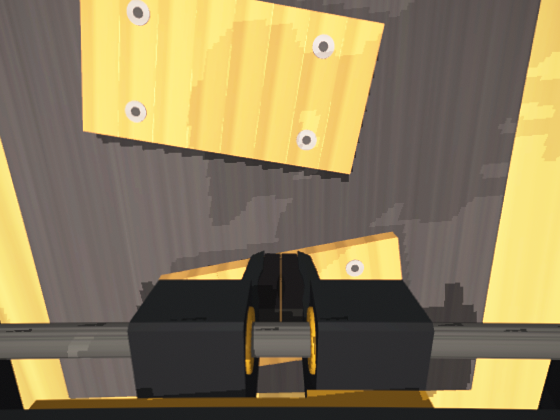

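Request:
{"api": "move_arm", "payload": {"series": [[[0,0,0.003],[0,0,0],-1],[[0,0,0.005],[0,0,0],-1],[[0,0,0.007],[0,0,0],-1],[[0,0,0.0085],[0,0,0],-1],[[0,0,0.0094],[0,0,0],-1],[[0,0,0.0094],[0,0,0],-1]]}}

```text
t: 13.75
tcp_pos: [0.5092, 0.0858, 0.0267]
tool_rot: [0.735, 0.678, -0.0, -0.001]
ft_force: [-5.9, 1.2, 15.1]
gripper_width: 0.0005
```

Request:
{"api": "move_arm", "payload": {"series": [[[0,0,-0.0078],[0,0,0],-1],[[0,0,-0.0078],[0,0,0],-1]]}}

```text
t: 14.0
tcp_pos: [0.5099, 0.0858, 0.0335]
tool_rot: [0.735, 0.678, 0.0, -0.0]
ft_force: [-0.8, 0.0, -0.2]
gripper_width: 0.0006
```

```bash
python3 - <<'E'
from h import *
st();f=grab("wrist","l2")
a=np.load("l1.npy")[220:285,130:430,::-1];b=f["frame"][220:285,130:430,::-1]
im=np.vstack([a,b]);cv2.imwrite("pics/cmp5.png",cv2.resize(im,None,fx=2,fy=2,interpolation=cv2.INTER_CUBIC))
plan([.514,.035,.0335],-5)
E
```

```text
t 14.0 tcp [509.9  85.8  33.5] yawy -4.6 F [-0.81  0.04 -0.16] w 0.6
shift [-0.0628, 0.0107, -0.0005] turn [-0.0002, -0.0004, 0.0032] rows>= 1.0
```

View pics/cmp5.png

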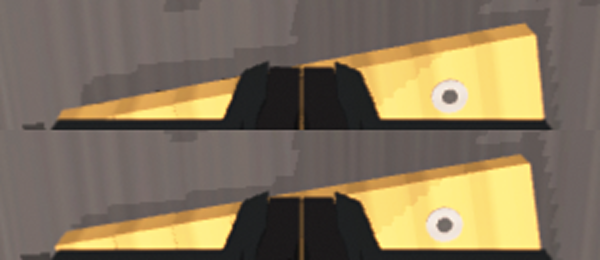

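Request:
{"api": "move_arm", "payload": {"series": [[[-0.03,0.005,-0.004],[0,0,0],-1],[[-0.063,0.0105,-0.004],[0,0,0],-1],[[-0.063,0.0105,-0.001],[0,0,0],-1],[[-0.063,0.0105,-0.0005],[0,0,0],-1]]}}

```text
t: 14.55
tcp_pos: [0.5133, 0.0353, 0.0329]
tool_rot: [0.735, 0.678, -0.0, -0.001]
ft_force: [-0.3, 1.2, 0.2]
gripper_width: 0.0008
```

```bash
python3 - <<'E'
from h import *
st();f=grab("wrist","l3");np.save("l3.npy",f["frame"])
E
```

```text
t 14.55 tcp [513.3  35.3  32.9] yawy -4.7 F [-0.29  1.24  0.19] w 0.8
```

Request:
{"api": "move_arm", "payload": {"series": [[[0,0,0.003],[0,0,0],-1],[[0,0,0.005],[0,0,0],-1],[[0,0,0.007],[0,0,0],-1],[[0,0,0.0085],[0,0,0],-1],[[0,0,0.0094],[0,0,0],-1],[[0,0,0.0094],[0,0,0],-1]]}}

```text
t: 15.35
tcp_pos: [0.5134, 0.0358, 0.0269]
tool_rot: [0.735, 0.678, -0.0, -0.001]
ft_force: [-5.7, 1.3, 15.5]
gripper_width: 0.0006
```

Request:
{"api": "move_arm", "payload": {"series": [[[0,0,-0.0078],[0,0,0],-1],[[0,0,-0.0078],[0,0,0],-1]]}}

```text
t: 15.6
tcp_pos: [0.514, 0.0357, 0.0337]
tool_rot: [0.735, 0.678, 0.0, -0.0]
ft_force: [-0.0, -0.5, -0.6]
gripper_width: 0.0004
```

```bash
python3 - <<'E'
from h import *
st();f=grab("wrist","l4")
a=np.load("l3.npy")[140:285,130:430,::-1];b=f["frame"][140:285,130:430,::-1]
im=np.vstack([a,b]);cv2.imwrite("pics/cmp6.png",cv2.resize(im,None,fx=2,fy=2,interpolation=cv2.INTER_CUBIC))
E
```

```text
t 15.6 tcp [514.   35.7  33.7] yawy -4.6 F [-0.04 -0.53 -0.63] w 0.4
```

View pics/cmp6.png

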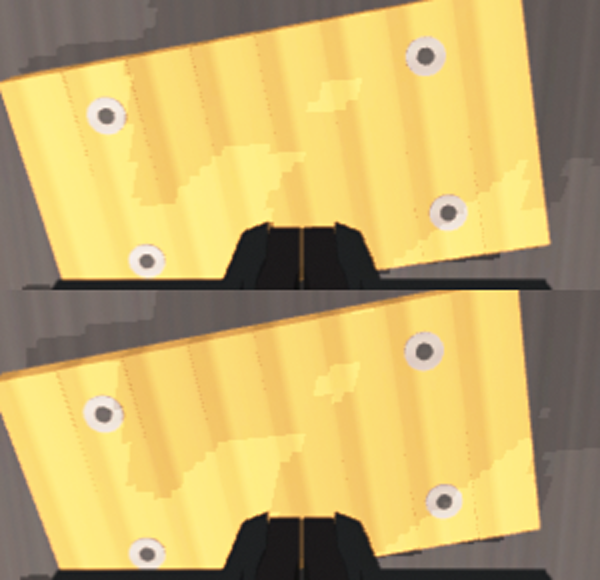

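L's screws shifted unevenly (top-left down by 8 px, bottom-right by 0 at 2x) and its edges tilted, so it rocked when its − side was pressed. I'll back off, turn and open for the grasp, and check the tilt from a clear view.

```bash
python3 - <<'E'
from h import *
plan([.61,.06,.10],95)
print(bot.get_obs()["joint_positions"].round(2))
E
```

```text
shift [0.0399, 0.1175, -0.0835] turn [0.0002, -0.0009, -0.8691] rows>= 10.0
[-0.16  0.3   1.88  0.    0.96 -0.08]
```

Request:
{"api": "move_arm", "payload": {"series": [[[0,0,-0.06],[0,0,0],-1],[[0.04,0.117,-0.0835],[0,0,-0.869],1],[[0.04,0.117,-0.0835],[0,0,-0.869],1],[[0.04,0.117,-0.0835],[0,0,-0.869],1],[[0.04,0.117,-0.0835],[0,0,-0.869],1],[[0.04,0.117,-0.0835],[0,0,-0.869],1],[[0.04,0.117,-0.0835],[0,0,-0.869],1],[[0.04,0.117,-0.0835],[0,0,-0.869],1]]}}

```text
t: 16.65
tcp_pos: [0.6093, 0.0601, 0.0993]
tool_rot: [0.165, 0.986, 0.001, -0.001]
ft_force: [-0.1, 0.6, 0.3]
gripper_width: 0.0683
```

Request:
{"api": "move_arm", "payload": {"series": [[[0,0,0],[0,0,-0.225],1],[[0,0,0],[0,0,-0.225],1],[[0,0,0],[0,0,-0.225],1]]}}

```text
t: 17.02
tcp_pos: [0.609, 0.06, 0.0986]
tool_rot: [-0.061, 0.998, 0.001, -0.001]
ft_force: [-1.0, 0.2, -0.1]
gripper_width: 0.0881
```

```bash
python3 - <<'E'
from h import *
st();f=grab("wrist","p1");crop(f,130,60,300,200,2,"p1c");plan([.61,.06,.10],95)
E
```

```text
t 17.02 tcp [609.   60.   98.6] yawy 96.9 F [-0.99  0.19 -0.09] w 88.1
shift [-0.0013, -0.0002, -0.0017] turn [0.0009, -0.0013, 0.0181] rows>= 1.0
```

View pics/p1.png

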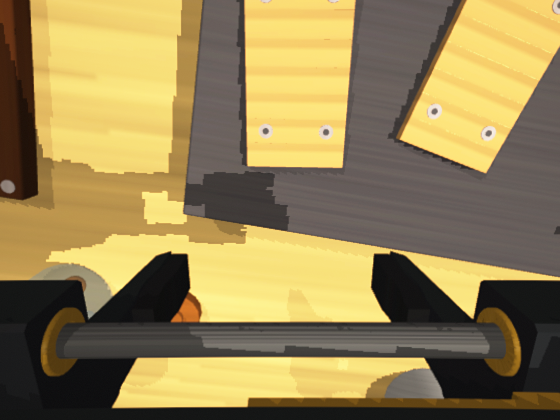

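Request:
{"api": "move_arm", "payload": {"series": [[[0.03,0,-0.12],[0,0,0.018],1],[[0.03,0,-0.12],[0,0,0.018],1],[[0.03,0,-0.12],[0,0,0.018],1]]}}

```text
t: 17.45
tcp_pos: [0.5871, 0.0568, 0.1979]
tool_rot: [-0.043, 0.999, 0.0, 0.002]
ft_force: [-0.1, 1.1, -1.4]
gripper_width: 0.0878
```

```bash
python3 - <<'E'
from h import *
st();f=grab("wrist","p2");crop(f,190,0,260,200,3,"p2c")
E
```

```text
t 17.45 tcp [587.1  56.8 197.9] yawy 94.9 F [-0.06  1.15 -1.37] w 87.8
```

View pics/p2c.png

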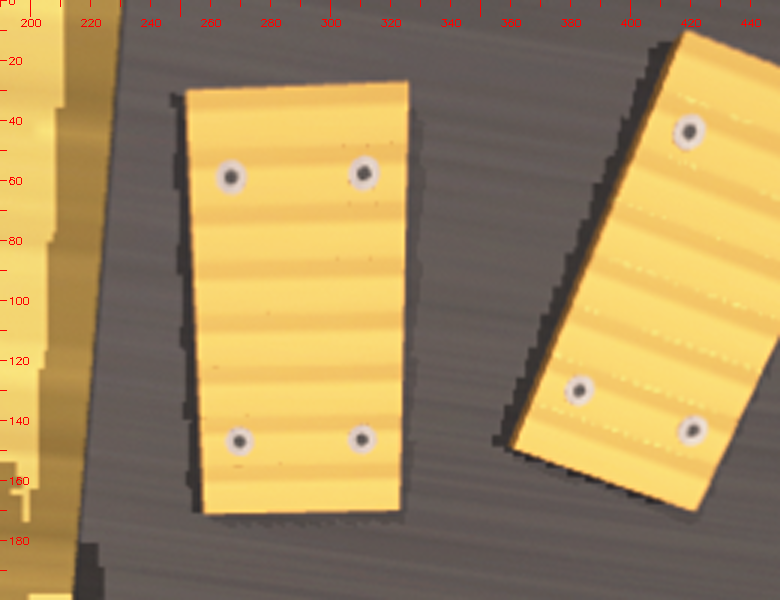

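```bash
cat >> h.py <<'E'
def pnp(f,px,a=.120,b=.062):
    "px: corners cyclic; first edge = short side b. returns"
    ob=np.array([[-a/2,-b/2,0],[-a/2,b/2,0],[a/2,b/2,0],[a/2,-b/2,0]])
    if True:
        sols=cv2.solvePnPGeneric(ob,np.array(px,float),np.array(f["mtx"]),np.array(f["dist_coeffs"]),flags=cv2.SOLVEPNP_IPPE)
    Rw=R.from_quat(f["rotation"])
    for rv,tv,e in zip(sols[1],sols[2],sols[3]):
        M=(Rw*R.from_rotvec(rv.ravel())).as_matrix(); 
        P=(Rw.apply((ob@R.from_rotvec(rv.ravel()).as_matrix().T)+tv.ravel()))+f["origin"]
        print("c",P.mean(0).round(4),"n",M[:,2].round(3),"corner z mm",(P[:,2]*1000).round(1),"err",e)
E
python3 - <<'E'
from h import *
f=grab("wrist")
px=[(252,30.3),(326,27),(323,170),(257.3,171.5)]
pnp(f,px)
P=onz(f,px,.048);c=P.mean(0);e=np.diff(np.r_[P,P[:1]],axis=0)
print(c,(np.linalg.norm(e,axis=1)*1000).round(1),np.degrees(np.arctan2(e[:,1],e[:,0])).round(1));print(P.round(4).tolist())
plan([c[0],c[1],.06],95)
E
```

```text
c [0.5072 0.0584 0.0504] n [-0.101 -0.153  0.983] corner z mm [38.9 47.7 61.8 53. ] err [0.69048282]
c [0.5098 0.0594 0.0503] n [0.109 0.1   0.989] corner z mm [60.2 54.8 40.5 45.8] err [0.90573706]
[0.5084931 0.0590138 0.048    ] [ 61.9 120.6  62.2 119.5] [  97.2    6.   -83.7 -174.1]
[[0.4527, 0.0221, 0.048], [0.4449, 0.0835, 0.048], [0.5648, 0.0962, 0.048], [0.5716, 0.0343, 0.048]]
shift [0.0948, 0.0106, 0.168] turn [0.0009, -0.0014, -0.0003] rows>= 3.0
```

```bash
python3 - <<'E'
import cv2,numpy as np
for p,q in (("m3","m4"),("l3","l4"),("v1","v2")):
    a=cv2.cvtColor(cv2.imread(f"pics/{p}.png"),6);b=cv2.cvtColor(cv2.imread(f"pics/{q}.png"),6)
    # dark screw centres
    def scr(g):
        c=cv2.HoughCircles(g[130:285,130:430],cv2.HOUGH_GRADIENT,1,30,param1=150,param2=12,minRadius=7,maxRadius=12)
        return c[0,:,:2]+[130,130]
    from_=scr(a);to=scr(b)
    # refine with template matching from a to b
    for s in from_:
        x,y=s.astype(int)
        t=a[y-11:y+12,x-11:x+12]; w=b[y-20:y+21,x-20:x+21]
        if t.shape!=(23,23) or w.shape!=(41,41): continue
        r=cv2.matchTemplate(w,t,cv2.TM_CCOEFF_NORMED);_,m,_,l=cv2.minMaxLoc(r)
        lx,ly=l
        sub=lambda v:0 if len(v)<3 else (v[0]-v[2])/(2*(v[0]-2*v[1]+v[2]))
        dx=lx+sub(r[ly,max(lx-1,0):lx+2])-9; dy=ly+sub(r[max(ly-1,0):ly+2,lx])-9
        if m>.8: print(p,(x,y),"d",round(dx,2),round(dy,2),round(m,2))
E
```

```text
Traceback (most recent call last):
TypeError: 'NoneType' object is not subscriptable
```

```bash
python3 - <<'E'
import cv2,numpy as np
S={"m":(("m3","m4"),[(209.5,168.5),(371.5,193.5),(201.5,245.5),(353.5,267.5)]),
"l":(("l3","l4"),[(183,197.5),(342.5,168),(354,246),(203,270)]),
"v":(("v1","v2"),[(196,179.5),(361,185),(199,256),(353,261.5)])}
for k,((p,q),pts) in S.items():
    a=cv2.imread(f"pics/{p}.png",0);b=cv2.imread(f"pics/{q}.png",0)
    h=8
    for s in pts:
        x,y=map(int,map(round,s)); 
        t=a[y-h:y+h+1,x-h:x+h+1]; w=b[y-h-8:y+h+9,x-h-8:x+h+9]
        r=cv2.matchTemplate(w,t,cv2.TM_CCOEFF_NORMED);_,m,_,(lx,ly)=cv2.minMaxLoc(r)
        sub=lambda v:(v[0]-v[2])/(2*(v[0]-2*v[1]+v[2]))
        dx=lx+sub(r[ly,lx-1:lx+2])-8; dy=ly+sub(r[ly-1:ly+2,lx])-8
        print(k,(x,y),"d",round(dx,2),round(dy,2),"score",round(m,2))
E
```

```text
m (210, 168) d -0.9 1.24 score 0.99
m (372, 194) d -2.15 1.18 score 0.99
m (202, 246) d -0.83 0.52 score 0.95
m (354, 268) d -2.01 0.52 score 0.96
l (183, 198) d -1.46 4.2 score 0.96
l (342, 168) d -0.69 2.72 score 0.97
l (354, 246) d -2.05 -0.65 score 0.96
l (203, 270) d 0.13 0.71 score 0.81
v (196, 180) d -0.55 1.01 score 0.97
v (361, 185) d -1.31 1.04 score 0.98
v (199, 256) d -0.47 0.73 score 0.96
v (353, 262) d -1.17 0.59 score 0.97
```

Screw tracking settles it. L's screws moved unevenly (4.2 / 2.7 / −0.65 / 0.7 px) while M's and R's moved only as the camera did, so L is twisted and has been rocked over. Now I'll grasp it across its width.

```bash
python3 - <<'E'
from h import *
plan([.511,.0585,.045],96)
E
```

```text
shift [0.0917, 0.0096, 0.1867] turn [0.0009, -0.0014, -0.0091] rows>= 3.0
```

Request:
{"api": "move_arm", "payload": {"series": [[[0.05,0.005,0.09],[0,0,-0.009],1],[[0.092,0.0095,0.15],[0.001,-0.001,-0.009],1],[[0.092,0.0095,0.187],[0.001,-0.001,-0.009],1],[[0.092,0.0095,0.187],[0.001,-0.001,-0.009],1],[[0.092,0.0095,0.187],[0.001,-0.001,-0.009],1]]}}

```text
t: 18.18
tcp_pos: [0.512, 0.0582, 0.0455]
tool_rot: [-0.052, 0.999, -0.0, 0.0]
ft_force: [-0.3, -0.1, 0.6]
gripper_width: 0.0879
```

```bash
python3 - <<'E'
from h import *
st();f=grab("wrist","q1");plan([.511,.0585,.030],96);plan([.511,.0585,.021],96)
o=bot.get_obs()
E
```

```text
t 18.18 tcp [512.   58.2  45.5] yawy 96.0 F [-0.33 -0.14  0.58] w 87.9
shift [0.0022, 0.0007, 0.0203] turn [-0.0004, 0.0009, -0.0002] rows>= 1.0
shift [0.0022, 0.0007, 0.0316] turn [-0.0004, 0.0009, -0.0002] rows>= 1.0
```

View pics/q1.png

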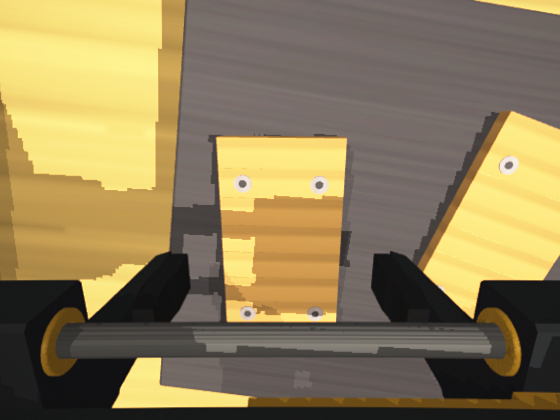

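The deck spans columns 220–341 and sits centred between the fingertips (188 and 372). Descending.

Request:
{"api": "move_arm", "payload": {"series": [[[0.002,0.0005,0.015],[0,0,0],1],[[0.002,0.0005,0.024],[0,0,0],1],[[0.002,0.0005,0.028],[0,0,0],1],[[0.002,0.0005,0.03],[0,0,0],1],[[0.002,0.0005,0.03],[0,0,0],1]]}}

```text
t: 18.85
tcp_pos: [0.5112, 0.0584, 0.0222]
tool_rot: [-0.052, 0.999, -0.0, 0.001]
ft_force: [0.4, -0.2, 0.5]
gripper_width: 0.0882
```

Request:
{"api": "move_arm", "payload": {"series": [[[0,0,0.001],[0,0,0],1],[[0,0,0.001],[0,0,0],-1],[[0,0,0.001],[0,0,0],-1],[[0,0,0.001],[0,0,0],-1],[[0,0,0.001],[0,0,0],-1]], "grip_force": 15}}

```text
t: 19.48
tcp_pos: [0.5113, 0.0583, 0.0215]
tool_rot: [-0.052, 0.999, -0.0, 0.001]
ft_force: [-0.2, -0.0, 0.8]
gripper_width: 0.0616
```

```bash
python3 - <<'E'
from h import *
st();f=grab("wrist","q2")
E
```

```text
t 19.48 tcp [511.3  58.3  21.5] yawy 96.0 F [-0.21 -0.03  0.77] w 61.6
```

View pics/q2.png

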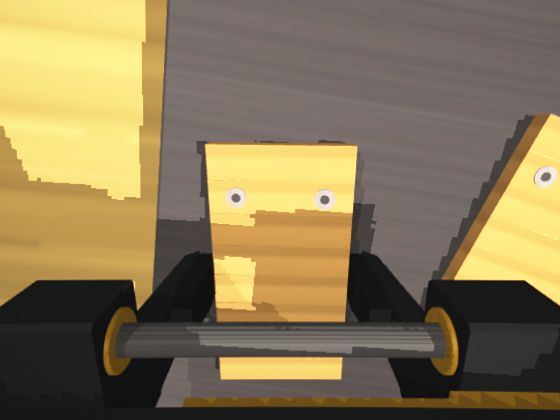

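Request:
{"api": "move_arm", "payload": {"series": [[[0,0,-0.02],[0,0,0],-1],[[0,0,-0.08],[0,0,0],-1],[[0,0,-0.12],[0,0,0],-1],[[0,0,-0.12],[0,0,0],-1]]}}

```text
t: 20.02
tcp_pos: [0.5136, 0.0582, 0.1213]
tool_rot: [-0.052, 0.999, -0.001, 0.004]
ft_force: [-0.2, 0.1, -0.7]
gripper_width: 0.0614
```

```bash
python3 - <<'E'
from h import *
st();f=grab("wrist","q3");plan([.61,-.204,.117],86.8)
E
```

```text
t 20.02 tcp [513.6  58.2 121.3] yawy 96.0 F [-0.22  0.11 -0.67] w 61.4
shift [-0.0875, -0.3389, 0.0037] turn [-0.0006, 0.0027, 0.0802] rows>= 5.0
```

View pics/q3.png

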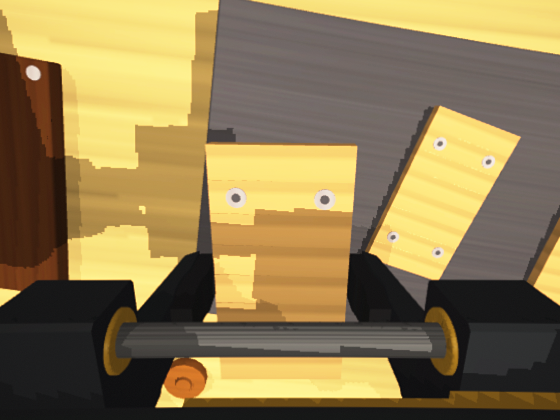

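The deck is lifted and held. Moving over the board.

```bash
python3 - <<'E'
from h import *
plan([.525,-.204,.10],86.8)
E
```

```text
shift [0.0183, -0.3278, 0.0244] turn [-0.0006, 0.0027, 0.0802] rows>= 5.0
```

Request:
{"api": "move_arm", "payload": {"series": [[[0.005,-0.06,0],[0,0,0.02],-1],[[0.01,-0.13,0],[0,0,0.06],-1],[[0.018,-0.2,0],[0,0,0.08],-1],[[0.018,-0.27,0],[0,0.002,0.08],-1],[[0.018,-0.32,0.01],[0,0.002,0.08],-1],[[0.018,-0.328,0.024],[0,0.002,0.08],-1],[[0.018,-0.328,0.024],[0,0.002,0.08],-1]]}}

```text
t: 20.95
tcp_pos: [0.5235, -0.2029, 0.0979]
tool_rot: [0.028, 1.0, 0.001, -0.001]
ft_force: [-0.9, 0.3, -0.7]
gripper_width: 0.0616
```

```bash
python3 - <<'E'
from h import *
st();f=grab("wrist","b1")
c=np.array([.525,-.204,.018]);a=np.radians(-3.2);ux=np.array([np.cos(a),np.sin(a),0]);uy=np.array([-np.sin(a),np.cos(a),0])
Q=[c+sx*.1*ux+sy*.075*uy for sx,sy in((-1,-1),(-1,1),(1,1),(1,-1))]
print(proj(f,Q).round(1).tolist())
g=grab("side");crop(g,200,200,180,150,4,"b1s");print(proj(g,Q).round(1).tolist())
E
```

```text
t 20.95 tcp [ 523.5 -202.9   97.9] yawy 86.8 F [-0.86  0.31 -0.74] w 61.6
[[167.7, 71.3], [388.3, 71.3], [366.3, 322.9], [190.8, 323.2]]
[[267.1, 360.7], [229.5, 299.4], [314.7, 259.7], [357.8, 312.2]]
```

View pics/b1.png

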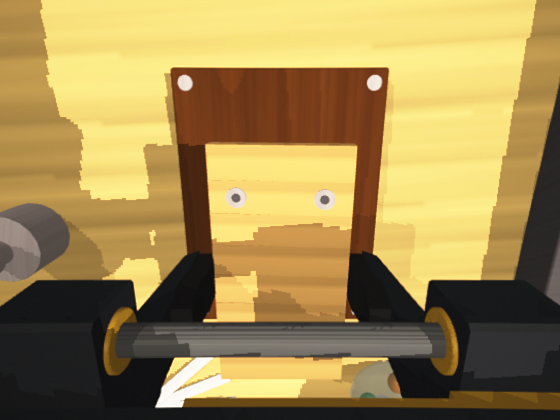

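View pics/b1s.png

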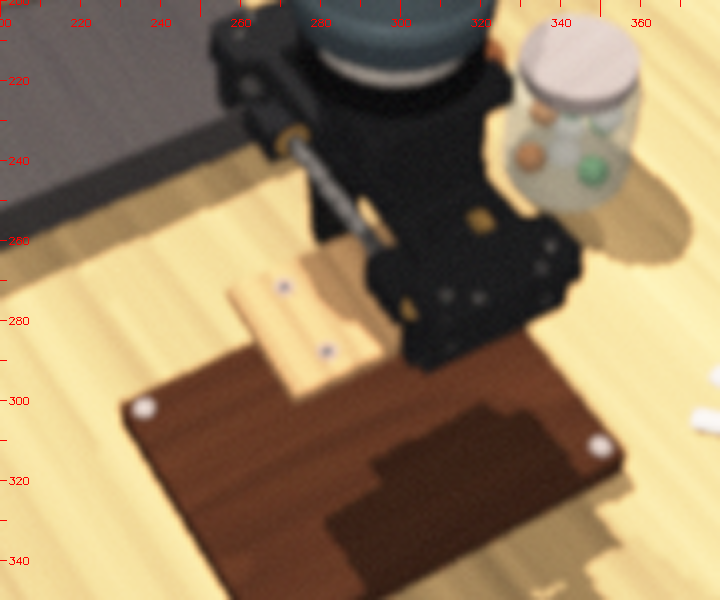

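The board's near corners at (171,68) and (388,68) put its centre at about (0.523, −0.203). The deck is aligned with it, so I'm lowering.

Request:
{"api": "move_arm", "payload": {"series": [[[0,0,0.05],[0,0,0],-1],[[0,0,0.095],[0,0,0],-1],[[0,0,0.112],[0,0,0],-1],[[0,0,0.117],[0,0,0],-1],[[0,0,0.119],[0,0,0],-1],[[0,0,0.119],[0,0,0],-1]]}}

```text
t: 21.8
tcp_pos: [0.5254, -0.2029, 0.0055]
tool_rot: [0.027, 1.0, -0.0, 0.001]
ft_force: [0.7, -0.3, -0.2]
gripper_width: 0.0619
```

Request:
{"api": "move_arm", "payload": {"series": [[[0.002,0,0.003],[0,0,0],-1],[[0.002,0,0.005],[0,0,0],-1],[[0.002,0,0.006],[0,0,0],-1],[[0.002,0,0.0068],[0,0,0],-1],[[0.002,0,0.0068],[0,0,0],-1]]}}

```text
t: 22.42
tcp_pos: [0.5237, -0.2028, -0.0001]
tool_rot: [0.027, 1.0, -0.0, 0.001]
ft_force: [-0.6, 0.1, -0.5]
gripper_width: 0.0616
```

Request:
{"api": "move_arm", "payload": {"series": [[[0,0,0.0008],[0,0,0],-1],[[0,0,0.0012],[0,0,0],-1]]}}

```text
t: 22.68
tcp_pos: [0.5239, -0.2029, -0.0008]
tool_rot: [0.027, 1.0, -0.0, 0.001]
ft_force: [-1.0, -0.1, 3.2]
gripper_width: 0.0619
```

Touching at 3 N. Releasing.

Request:
{"api": "move_arm", "payload": {"series": [[[0,0,0],[0,0,0],-0.2],[[0,0,-0.0005],[0,0,0],0.3],[[0,0,-0.001],[0,0,0],0.8],[[0,0,-0.001],[0,0,0],0.8]]}}

```text
t: 23.18
tcp_pos: [0.5239, -0.2029, 0.0]
tool_rot: [0.027, 1.0, -0.0, 0.001]
ft_force: [0.5, -0.1, -1.1]
gripper_width: 0.0787
```

Request:
{"api": "move_arm", "payload": {"series": [[[0,0,-0.03],[0,0,0],0.9],[[0,0,-0.09],[0,0,0],0.9],[[0,0,-0.13],[0,0,0],0.9],[[0,0,-0.16],[0,0,0],0.9]]}}

```text
t: 23.68
tcp_pos: [0.5242, -0.2031, 0.1298]
tool_rot: [0.027, 1.0, -0.001, 0.002]
ft_force: [-1.2, 0.6, -0.5]
gripper_width: 0.0837
```

```bash
python3 - <<'E'
from h import *
st();f=grab("wrist","c1");g=grab("side");crop(g,200,200,180,150,4,"c1s")
E
```

```text
t 23.68 tcp [ 524.2 -203.1  129.8] yawy 86.9 F [-1.16  0.58 -0.48] w 83.7
```

View pics/c1.png

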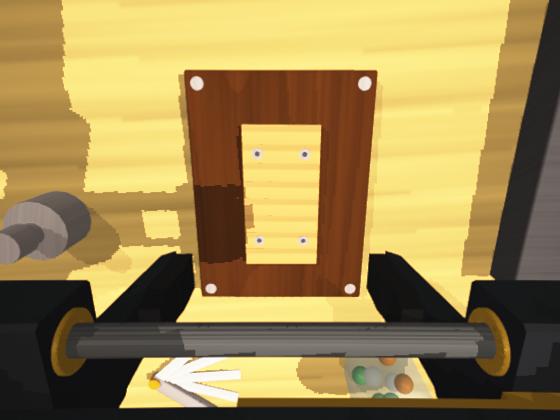

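View pics/c1s.png

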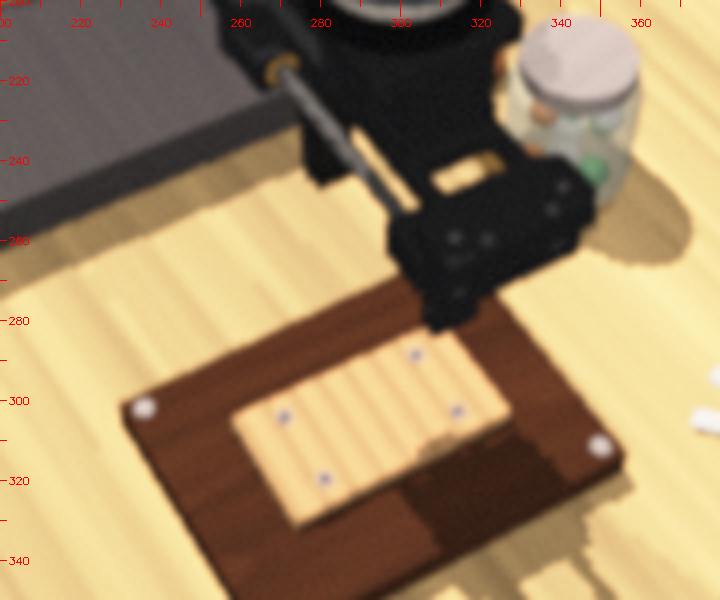

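```bash
python3 - <<'E'
from h import *
f=grab("wrist")
for px,z in (([(242,125),(321,125),(317,263),(245,263)],.026),([(185,70),(376,70),(360.5,296),(201.5,296)],.018)):
    P=onz(f,px,z);e=np.diff(np.r_[P,P[:1]],axis=0);print(P.mean(0).round(4),(np.linalg.norm(e,axis=1)*1000).round(1),np.degrees(np.arctan2(e[:,1],e[:,0])).round(1))
g=grab("scene");crop(g,100,195,60,60,6,"wt");h=grab("side")
crop(h,335,350,70,65,6,"wts")
E
```

```text
[ 0.5247 -0.2032  0.026 ] [ 62.  119.7  64.3 119.8] [ 86.9  -2.7 -93.  176.2]
[ 0.5237 -0.2036  0.018 ] [146.7 198.4 150.8 198.8] [ 86.9  -2.4 -93.  176.5]
```

View pics/wt.png

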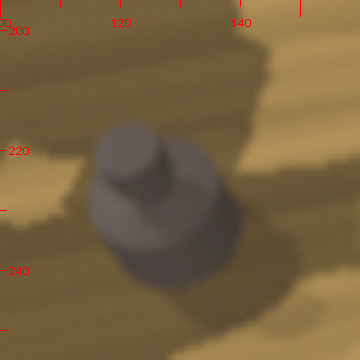

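View pics/wts.png

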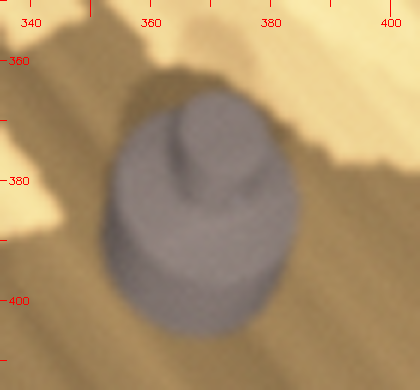

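```bash
python3 - <<'E'
from h import *
g=grab("scene");h=grab("side")
print(onz(g,[(121.3,220)],.07),onz(h,[(371.3,372.5)],.07), onz(g,[(127,228)],.036),onz(h,[(368,384)],.036))
plan([.60,-.40,.15],86.8)
E
```

```text
[[ 0.5399193  -0.40364569  0.07      ]] [[ 0.53649344 -0.40741663  0.07      ]] [[ 0.54314574 -0.40088834  0.036     ]] [[ 0.53382315 -0.40944096  0.036     ]]
shift [-0.1098, -0.2416, -0.0298] turn [0.0003, -0.0004, 0.0007] rows>= 4.0
```

Request:
{"api": "move_arm", "payload": {"series": [[[-0.05,-0.08,-0.03],[0,0,0],0.4],[[-0.09,-0.16,-0.03],[0,0,0],0.4],[[-0.11,-0.242,-0.03],[0,0,0],0.4],[[-0.11,-0.242,-0.03],[0,0,0],0.4],[[-0.11,-0.242,-0.03],[0,0,0],0.4]]}}

```text
t: 24.65
tcp_pos: [0.5993, -0.402, 0.1477]
tool_rot: [0.029, 1.0, 0.001, -0.001]
ft_force: [-0.5, 0.3, -0.0]
gripper_width: 0.0617
```

```bash
python3 - <<'E'
from h import *
st();f=grab("wrist","k1")
E
```

```text
t 24.65 tcp [ 599.3 -402.   147.7] yawy 86.7 F [-0.49  0.3  -0.01] w 61.7
```

View pics/k1.png

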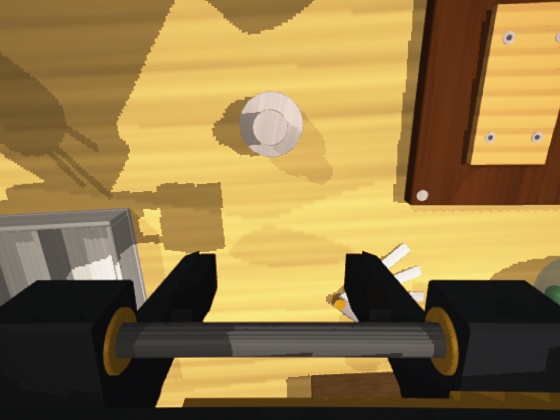

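```bash
python3 - <<'E'
from h import *
f=grab("wrist");print(onz(f,[(270.5,127)],.07),onz(f,[(271,124)],.036))
plan([.538,-.4055,.075],86.8)
E
```

```text
[[ 0.53712266 -0.40318073  0.07      ]] [[ 0.53674739 -0.4035899   0.036     ]]
shift [0.076, -0.0123, 0.0919] turn [0.0014, -0.0015, 0.0006] rows>= 2.0
```

Request:
{"api": "move_arm", "payload": {"series": [[[0.04,-0.005,0.04],[0,0,0],0.3],[[0.077,-0.0105,0.08],[0.001,-0.001,0],0.3],[[0.077,-0.0105,0.107],[0.001,-0.001,0],0.3],[[0.077,-0.0105,0.107],[0.001,-0.001,0],0.3]]}}

```text
t: 25.25
tcp_pos: [0.5369, -0.4018, 0.0612]
tool_rot: [0.027, 1.0, 0.002, -0.002]
ft_force: [0.2, 0.1, 0.4]
gripper_width: 0.0571
```

```bash
python3 - <<'E'
from h import *
st();f=grab("wrist","k2");g=grab("side");crop(g,320,300,120,110,5,"k2s");plan([.538,-.404,.028],86.8)
E
```

```text
t 25.25 tcp [ 536.9 -401.8   61.2] yawy 86.9 F [0.22 0.09 0.38] w 57.1
shift [0.0009, -0.0004, 0.0449] turn [-0.0, 0.0002, 0.0012] rows>= 1.0
```

View pics/k2.png

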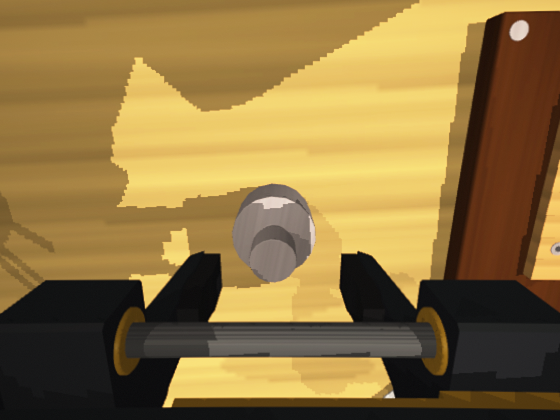

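View pics/k2s.png

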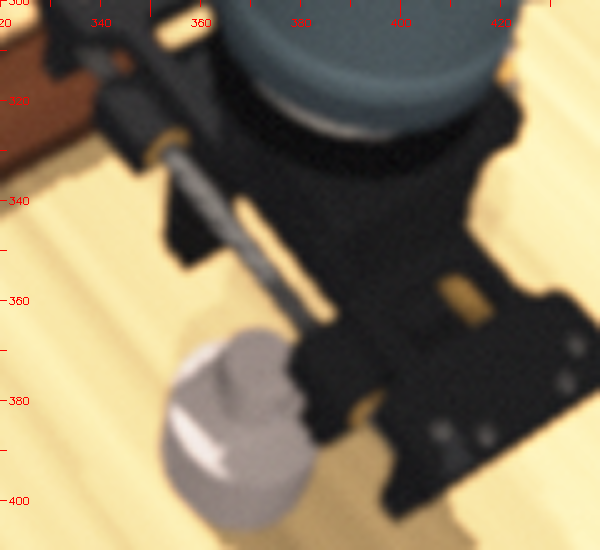

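```bash
python3 - <<'E'
from h import *
f=grab("wrist");P=onz(f,[(273.5,261)],.07)[0];print(P,proj(f,[bot.get_obs()["tcp_pos"]]));plan([P[0],P[1],.028],86.8)
E
```

```text
[ 0.54032174 -0.40711599  0.07      ] [[278.95169988 253.88235347]]
shift [-0.0019, -0.0035, 0.0456] turn [-0.0004, 0.0005, 0.0012] rows>= 1.0
```

Request:
{"api": "move_arm", "payload": {"series": [[[-0.0015,-0.0045,0],[0,0,0],0.3],[[-0.0015,-0.0045,0.015],[0,0,0],0.3],[[-0.0015,-0.0045,0.03],[0,0,0],0.3],[[-0.0015,-0.0045,0.04],[0,0,0],0.3],[[-0.0015,-0.0045,0.04],[0,0,0],0.3]]}}

```text
t: 26.02
tcp_pos: [0.5392, -0.4071, 0.0309]
tool_rot: [0.027, 1.0, 0.0, -0.0]
ft_force: [0.4, -0.4, -0.5]
gripper_width: 0.0573
```

```bash
python3 - <<'E'
from h import *
st();f=grab("wrist","k3");g=grab("side");crop(g,320,300,120,110,5,"k3s")
E
```

```text
t 26.02 tcp [ 539.2 -407.1   30.9] yawy 86.9 F [ 0.35 -0.38 -0.49] w 57.3
```

View pics/k3.png

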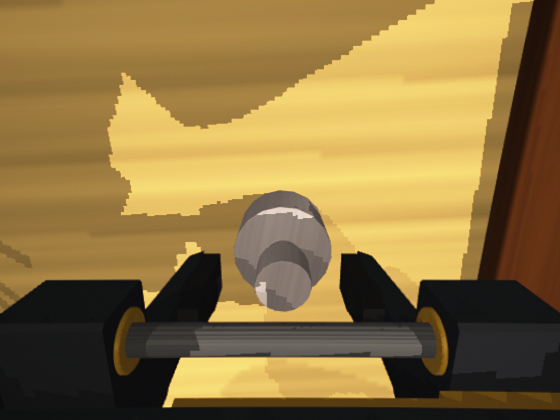

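View pics/k3s.png

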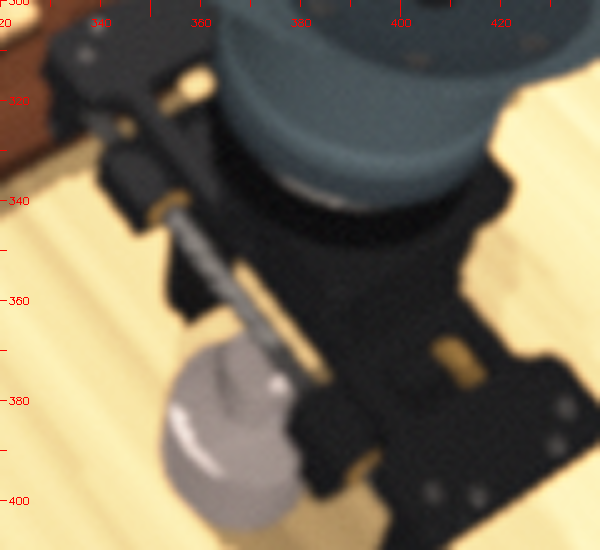

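```bash
python3 - <<'E'
from h import *
f=grab("wrist");print(onz(f,[(283.5,286)],.07)); print(proj(f,[[.539,-.4065,.07],[.539,-.4065,.052]]))
E
```

```text
[[ 0.53826733 -0.40610066  0.07      ]]
[[282.6661402  287.5425585 ]
 [282.42660527 268.20159858]]
```

Request:
{"api": "move_arm", "payload": {"series": [[[0.0005,0.0008,0.002],[0,0,0],0.3],[[0.0005,0.0008,0.0025],[0,0,0],-0.2],[[0.0005,0.0008,0.0025],[0,0,0],-1],[[0.0005,0.0008,0.0025],[0,0,0],-1],[[0.0005,0.0008,0.0025],[0,0,0],-1],[[0.0005,0.0008,0.0025],[0,0,0],-1]], "grip_force": 40}}

```text
t: 26.92
tcp_pos: [0.5399, -0.407, 0.0308]
tool_rot: [0.027, 1.0, -0.0, 0.001]
ft_force: [-0.4, 2.5, 0.8]
gripper_width: 0.0237
```

Request:
{"api": "move_arm", "payload": {"series": [[[0,0,-0.01],[0,0,0],-1],[[0,0,-0.03],[0,0,0],-1],[[0,0,-0.03],[0,0,0],-1]]}}

```text
t: 27.3
tcp_pos: [0.5408, -0.4083, 0.057]
tool_rot: [0.027, 1.0, -0.002, 0.002]
ft_force: [-0.3, -0.4, -5.4]
gripper_width: 0.0236
```

```bash
python3 - <<'E'
from h import *
st();f=grab("wrist","k4");g=grab("side");crop(g,320,300,120,110,5,"k4s")
E
```

```text
t 27.3 tcp [ 540.8 -408.3   57. ] yawy 86.9 F [-0.26 -0.38 -5.36] w 23.6
```

View pics/k4.png

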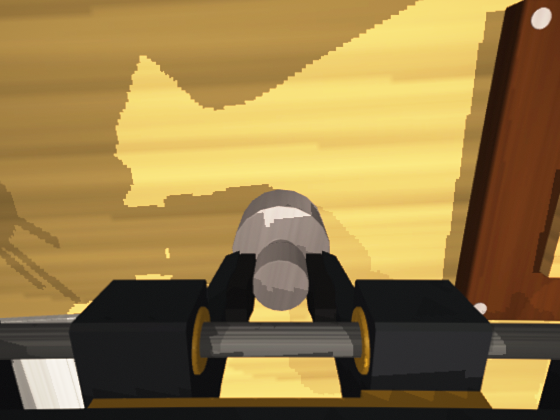

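View pics/k4s.png

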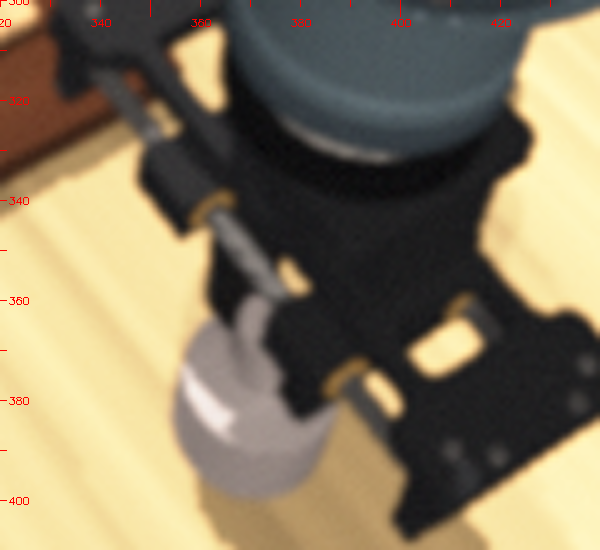

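The weight is gripped and lifted (Fz −5.4 N, opening 23.6 mm). Carrying it to the deck.

```bash
python3 - <<'E'
from h import *
plan([.5247,-.2032,.11],86.8)
plan([.5247,-.2032,.075],86.8)
E
```

```text
shift [0.0325, 0.2536, -0.0688] turn [-0.0006, 0.0009, 0.0012] rows>= 4.0
shift [0.0326, 0.2537, -0.025] turn [-0.0006, 0.0009, 0.0012] rows>= 4.0
```

Request:
{"api": "move_arm", "payload": {"series": [[[0,0.01,-0.06],[0,0,0],-1],[[0.008,0.06,-0.069],[0,0,0],-1],[[0.016,0.12,-0.069],[0,0,0],-1],[[0.024,0.18,-0.069],[0,0,0],-1],[[0.0325,0.23,-0.069],[0,0,0],-1],[[0.0325,0.2536,-0.069],[0,0,0],-1],[[0.0325,0.2536,-0.05],[0,0,0],-1],[[0.0325,0.2536,-0.04],[0,0,0],-1]]}}

```text
t: 28.4
tcp_pos: [0.5244, -0.204, 0.0856]
tool_rot: [0.027, 1.0, -0.001, 0.0]
ft_force: [-0.6, 0.4, -5.0]
gripper_width: 0.0238
```

```bash
python3 - <<'E'
from h import *
st();f=grab("wrist","e1");g=grab("side");crop(g,220,220,160,120,5,"e1s");plan([.5245,-.2032,.063],86.8)
E
```

```text
t 28.4 tcp [ 524.4 -204.    85.6] yawy 86.9 F [-0.58  0.35 -4.96] w 23.8
shift [-0.0009, 0.0009, 0.0277] turn [-0.0, -0.0004, 0.0006] rows>= 1.0
```

View pics/e1.png

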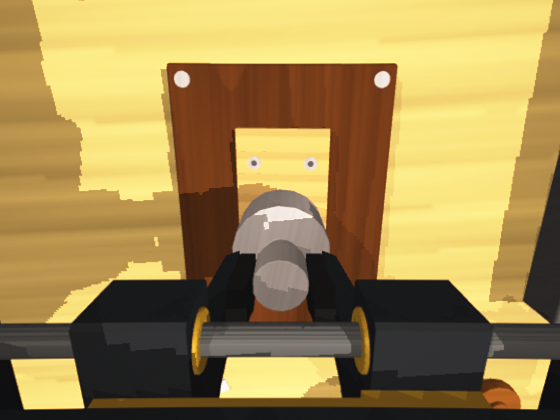

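View pics/e1s.png

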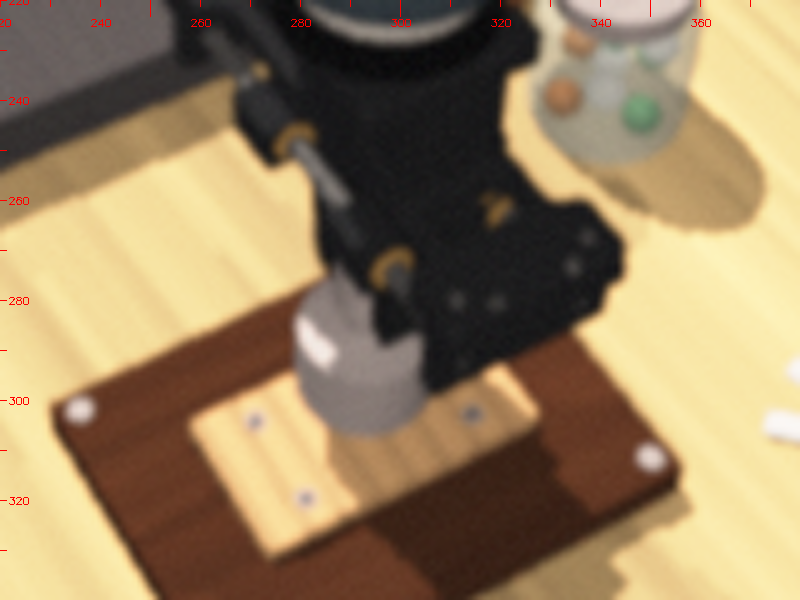

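Request:
{"api": "move_arm", "payload": {"series": [[[0,0.001,0.01],[0,0,0],-1],[[0,0.001,0.018],[0,0,0],-1],[[0,0.001,0.024],[0,0,0],-1],[[0,0.001,0.027],[0,0,0],-1],[[0,0.001,0.028],[0,0,0],-1],[[0,0.001,0.028],[0,0,0],-1]]}}

```text
t: 29.25
tcp_pos: [0.5239, -0.2032, 0.0629]
tool_rot: [0.027, 1.0, -0.0, -0.0]
ft_force: [0.8, -0.7, -6.0]
gripper_width: 0.0239
```

Request:
{"api": "move_arm", "payload": {"series": [[[-0.0008,0,0.0012],[0,0,0],-1],[[-0.0008,0,0.0024],[0,0,0],-1],[[-0.0008,0,0.0032],[0,0,0],-1],[[-0.0008,0,0.0032],[0,0,0],-1]]}}

```text
t: 29.75
tcp_pos: [0.5245, -0.2031, 0.0603]
tool_rot: [0.027, 1.0, -0.0, -0.0]
ft_force: [-0.5, 0.6, -4.9]
gripper_width: 0.0237
```

Request:
{"api": "move_arm", "payload": {"series": [[[0,0,0.0008],[0,0,0],-1],[[0,0,0.0016],[0,0,0],-1],[[0,0,0.0016],[0,0,0],-1]]}}

```text
t: 30.12
tcp_pos: [0.5245, -0.2031, 0.0589]
tool_rot: [0.027, 1.0, -0.0, -0.0]
ft_force: [-0.1, 0.1, -4.6]
gripper_width: 0.0235
```

Request:
{"api": "move_arm", "payload": {"series": [[[0,0,0.0006],[0,0,0],-1],[[0,0,0.0012],[0,0,0],-1],[[0,0,0.0012],[0,0,0],-1]]}}

```text
t: 30.5
tcp_pos: [0.5245, -0.2031, 0.058]
tool_rot: [0.027, 1.0, -0.0, -0.0]
ft_force: [0.8, 0.8, -5.7]
gripper_width: 0.0239
```

Request:
{"api": "move_arm", "payload": {"series": [[[0,0,0.0006],[0,0,0],-1],[[0,0,0.0012],[0,0,0],-1],[[0,0,0.0012],[0,0,0],-1]]}}

```text
t: 30.88
tcp_pos: [0.5249, -0.2033, 0.0576]
tool_rot: [0.027, 1.0, -0.0, 0.0]
ft_force: [-0.7, -0.1, 0.7]
gripper_width: 0.0235
```

Load transferred: Fz went from −5.7 to +0.7 N. Checking before release.

```bash
python3 - <<'E'
from h import *
st();g=grab("side");crop(g,220,220,160,120,5,"e2s");f=grab("wrist","e2");st()
E
```

```text
t 30.88 tcp [ 524.9 -203.3   57.6] yawy 86.9 F [-0.65 -0.06  0.71] w 23.5
t 30.98 tcp [ 524.9 -203.3   57.6] yawy 86.9 F [-0.28  2.6   1.08] w 23.6
```

View pics/e2s.png

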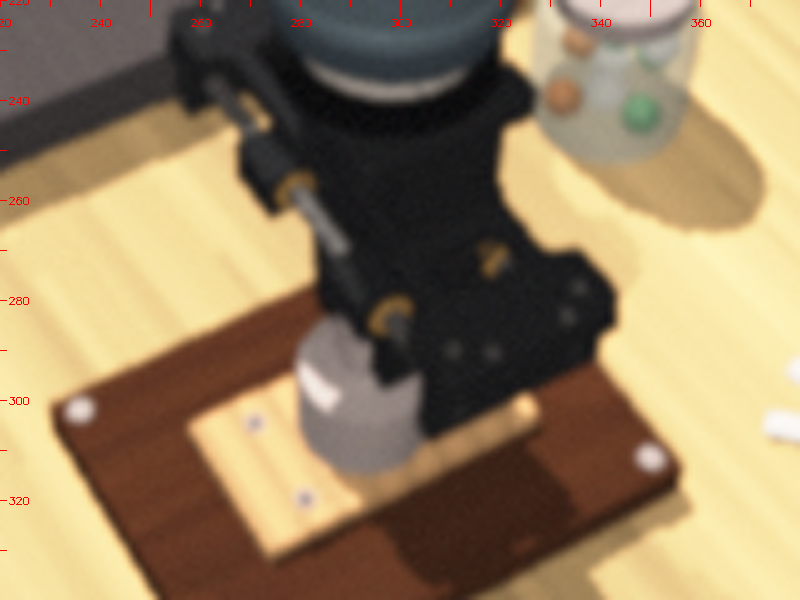

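View pics/e2.png

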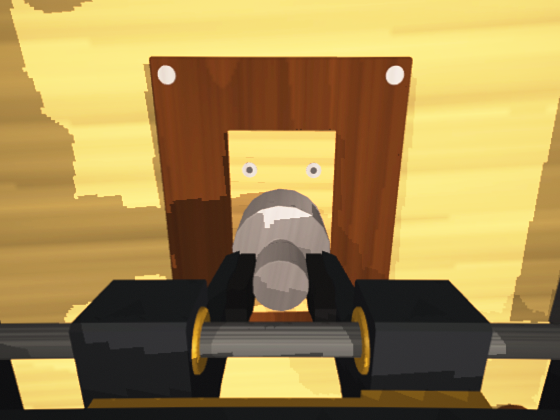

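Seated on the middle. Opening gently, then going straight up.

Request:
{"api": "move_arm", "payload": {"series": [[[0,0,0],[0,0,0],-0.35],[[0,0,0],[0,0,0],-0.2],[[0,0,0],[0,0,0],0.1],[[0,0,0],[0,0,0],0.3],[[0,0,0],[0,0,0],0.3]], "grip_force": 10}}

```text
t: 31.6
tcp_pos: [0.5249, -0.2033, 0.0575]
tool_rot: [0.027, 1.0, -0.0, 0.0]
ft_force: [0.6, -0.5, -0.5]
gripper_width: 0.057
```

Request:
{"api": "move_arm", "payload": {"series": [[[0,0,-0.01],[0,0,0],0.3],[[0,0,-0.04],[0,0,0],0.3],[[0,0,-0.1],[0,0,0],0.3],[[0,0,-0.16],[0,0,0],0.3],[[-0.08,0,-0.18],[0,0,0],0.3],[[-0.08,0,-0.18],[0,0,0],0.3]]}}

```text
t: 32.35
tcp_pos: [0.592, -0.2074, 0.2039]
tool_rot: [0.027, 1.0, -0.001, 0.002]
ft_force: [-0.3, -0.4, 0.5]
gripper_width: 0.0571
```

```bash
python3 - <<'E'
from h import *
st();f=grab("wrist","z1");g=grab("side","z1s");h=grab("scene","z1c")
E
```

```text
t 32.35 tcp [ 592.  -207.4  203.9] yawy 86.9 F [-0.28 -0.38  0.53] w 57.1
```

View pics/z1.png

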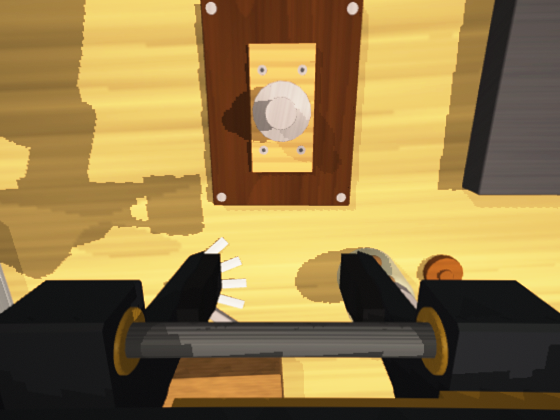

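View pics/z1s.png

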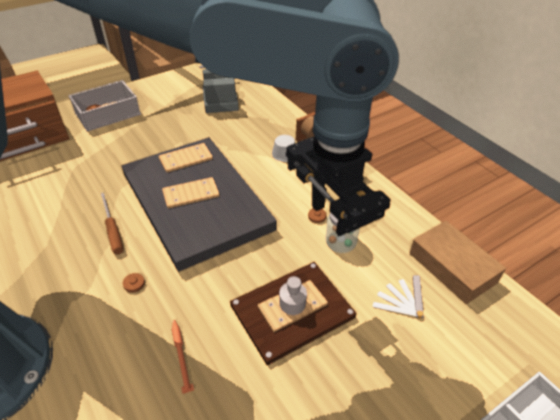

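View pics/z1c.png

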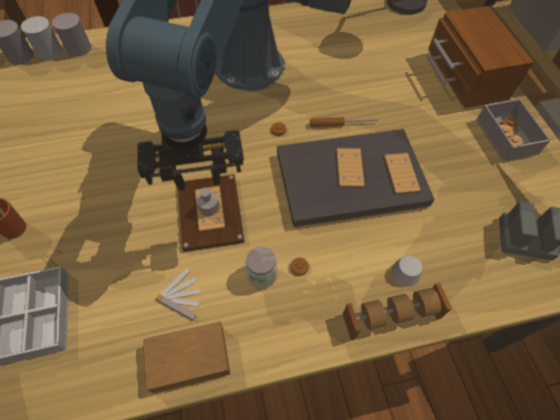

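The weight stands upright at (281,110), on the deck whose centre is at (282,108). The two flat decks are still on the plate, the jar is upright, and the arm is clear of everything.

```bash
python3 -c "
from workcell import ticket
print(ticket.sign_off())"
```

```text
the job is handed in; nothing more can be done
None
```

The job is handed in at about 32 s of the 72 s. The twisted deck was the one at the −y end of the plate, and it now lies on the flattening board with the steel weight on it.

- **Finding it:** I pressed all three decks near both long sides at 10–20 N. The other two lay still. This deck rocked when its −y side was pressed: its four screws moved unevenly in the wrist picture, and I left it rocked over. I could not confirm the tilt independently, because a fit to its corners in one later picture was too noisy to tell.
- **Placing it:** I gripped it at 15 N and laid it lengthwise on the board. The wrist camera put it about 1 mm from the board's centre and parallel to it. The scene and side cameras disagreed with each other by about 4 mm, so I relied on the wrist camera for this.
- **The weight:** I lowered it in steps of about 1 mm until the deck took its load (wrist force +0.7 N), then opened the gripper.
- **Last pictures:** The weight stands upright, within a couple of pixels of the deck's middle. Both flat decks are still on the surface plate, the jar is upright, and the arm is clear of everything.
- **Disagreed with the description:** The fingertips made contact about 21 mm behind the stated TCP. I worked out the grasp heights from that contact instead.

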